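Load a test plug into the spring feeder

ROBOT

A 6-joint arm with a two-finger parallel gripper is mounted at the origin on the work surface. World frame = base frame: x ahead of the robot, y to its left, z up, the work surface at z = 0. Lengths are in m, angles in rad, forces in N, time in s.
With the tool pointing down it reaches from about 0.25 to 0.725 m from the base axis. Payload 9.7 kg.
Tool frame: the origin (TCP) lies on the centre line of the jaws, within the pads' length; the fingertips stand 8 mm ahead of it and the grasp point (between the pads) lies 11 mm behind it; z points along the fingers, x is the direction in which the jaws open and shut, and the axes are right-handed (so a half turn about z gives the same grasp; the last joint's range is limited). The gripper opens to 85 mm and grips with 20 to 120 N. Pads are 22 mm wide; open, the fingers measure 114 mm over their backs; the gripper's body (76 mm by 85 mm) begins 54 mm behind the grasp point. The pads swing forward as they close: fully open they stand 13 mm farther back than shut.
Start: joints at [1.288, 0.087, 0.176, 1.66, 0, 1.571], TCP at [0.153, 0.528, 0.202] pointing down, gripper open.
Joint ranges: [-3.13, 3.13], [-0.85, 1.81], [-1.15, 1.24], [-2.2, 2.28], [-1.44, 1.52], [-3.14, 3.14]. Speed limits (rad/s): [2.22, 2.22, 2.57, 3.14, 3.14, 3.14].

INTERFACE

Orientations are given as a unit quaternion [w, x, y, z].
In Python, from station import env gives the robot as it stands.
- The arm moves only by the tool apply_moves, never from a script. Its argument "rows" is a list that holds one entry, the list of rows, each a list of 5 numbers: the shift along the tool's x, y, z in m, then the turn about the tool's z in rad, then the opening, from 0 (shut) to 1 (fully open). A call has 1 to 20 rows; each row shifts and turns the pose as measured when the row begins, along the tool's axes as they then stand; what a row does not reach is not made up. A row lasts 1/8 s, in which the tool goes at most 62.5 mm and 10.7 degrees, less where a joint would pass 70% of its speed; a pose out of reach is approached as far as the arm can. A call is refused whole if a number of a shift passes 0.0625 or a number of a turn 0.188, either way. A call with a gripper value outside its range is refused whole. The fingers move at their own pace and stop on an object; the grip force is fixed at half the most. Time passes only in rows, so rows that do not move let the fingers close. It gives the time, the measured TCP pose, the force and the opening at its end, in the units of the state.
- env.sense(): the state, without advancing time (a new reading comes with each control period).
- env.camera(name): name is "side" or "top" or "wrist"; returns the picture (400x640x3 uint8, blue, green, red); there is no depth.
- env.camera_model(name): a dict with "fx", "fy", "cx", "cy" (pixels), "cam_to_world" (4x4, takes a point from camera to world coordinates). Camera axes: x right, y up, looking along -z (the intrinsics and any distortion apply to the point x, -y, -z); pixel columns grow to the right and rows downward; lengths in m; the calibration is good to about 2 mm. A picture is of the moment at which its call begins: read the wrist's pose just before it. camera_model takes no time and is no camera call; for the wrist camera it gives the pose at the moment of the call.
- env.close_job(): hands the job in, once; it reports no verdict.
The state is a dict: "time_s": time; "joint_positions": joint angles; "joint_vel": joint speeds; "joint_efforts": joint torques, N m; "position": TCP position; "eef_rot": TCP orientation; "ft_force": force on the tool from outside, world axes, zero at the start; "wrist_torque": the same for the moment, N m; "opening": opening from 0.0 (shut) to 1.0 (fully open).
Only numpy, scipy, OpenCV 4.12 (cv2) and the standard library are available. Lean on these libraries where they do the work, as an engineer would, in place of code of your own. Each camera call takes 0.05 s, during which the arm holds its last target.

TASK

Load the loose yellow test plug into the spring feeder, on top of the plug already in it: lay it flat in the mouth between the four rods, then push it down against the spring until both red catches have snapped back over it and it stays in by itself. Let go, and leave the other things on the cart alone.

Things in the scene. Friction and masses are not known exactly. Their poses are not given: they have to be found in the camera images.
- plug_center (a point): Loose solid yellow plastic test plug lying flat on the cart: a plain disc 50 mm in diameter, 10 mm thick, about 35 g. The point is its centre (5 mm above the cart at the start); z is the disc's axis.
- loaded_center (a point): An identical yellow plug (50 mm diameter, 10 mm thick) already in the feeder, held down by the catches. The point is its centre; at the start it lies 5 mm below feeder_mouth; when the second plug is in it lies about 15 mm below.
- feeder: Fixed spring feeder: grey housing (124 x 90 mm foot, 45 mm high), four upright 10 mm steel rods round an open stack, 1.2 mm clearance round a plug, straight to 137 mm above the cart, cone tips to 147. Origin: under its centre. The rods stand 40 degrees either side of its +x and -x axes; its +y and -y sides are open for fingers, 38 mm wide between rods, down to the housing.
- feeder_mouth (a point): On the stack's vertical axis, level with the underside of the two red catches, 115 mm above the cart; a loaded plug's top rests here. Axes as the feeder's, z up. A plug laid in the mouth rests on the catch ramps, its underside about 7 mm above this point. Push until its top is 5 to 10 mm below this point (22 to 27 mm of travel, at most about 5 to 13 N): the catches snap in; let go, it rises against them.
- follower (a joint): Travel of the spring follower plate (48 mm disc) under the stack, in m, positive down. About 0 with one plug loaded, about 0.010 with two, about 0.015 to 0.020 at the bottom of the loading push; hard stop at 0.042. Spring force on the stack about 4 N at 0, rising 80 N/m.
- catch_a (a joint): Retraction of the red spring catch on the feeder's +x side, in m along its slide (out and down at 45 degrees). 0: sprung fully in, nose 20 mm from the axis, 16 mm wide, top a 45-degree ramp rising outward; about 0.007 while a plug passes. Behind it a grey post, 38 to 50 mm from the axis, reaches 133 mm above the cart.
- catch_b (a joint): The same for the catch on the feeder's -x side.
- meter_center (a point): Bystander: worn bronze flow meter, 100 mm body about 100 mm high with an upright dark lid plate to about 166 mm and 190 mm pipe ends along its y (210 mm over the collars). Point on its axis 48 mm up.
- flask_center (a point): Bystander: stoppered glass volumetric flask, 68 mm bulb, slim neck, 192 mm high. Point on its axis, half-way up.
- indicator_center (a point): Bystander: aluminium dial indicator lying on its back, 58 mm dial 22 mm high, 45 mm stem along its -x. Point at the dial's centre, 10 mm up.
- driver_grip (a point): Bystander: green-handled screwdriver, 190 mm long, lying along its x. Point in its handle.
- knob_mark (a point): Bystander: the white mark on the ridged black knob (38 mm diameter, top 96 mm above the cart) of a small fixed brass throttling valve (100 mm square foot) near the far edge of the cart. Point at the knob's rim, on top.
Mind the look-alikes: they are no part of the job. What is shaped like the part that bears plug_center but pink or turquoise is not meant.

How it is judged:
By the outcome, as a careful person would: the job done as asked, in the order asked, and still so for the second after the job is handed in, with the robot touching nothing.
It also fails if it takes over 42 s, if anything falls off the work surface, if the arm or the gripper's body presses on something with over 40 N, if the wrist force passes 120 N, or if a joint passes its speed limit or range.

## Working session

There is one attempt and no reset: what is moved stays moved. The work goes in short steps, Python scripts to look and compute and a tool call to move; the robot and the scene stay as the last step left them, time stands still between calls to the robot, and variables do not carry over. Pictures are saved under pics/ and viewed, and the job is handed in when it is done.

Besides the shell and the picture viewer there is one more tool, called as name(argument=value, ...) on one line, values as JSON. apply_moves: Moves the arm, as the interface text tells. Its arguments: {"type":"object","properties":{"rows":{"type":"array","items":{"type":"array","items":{"type":"array","items":{"type":"number"}}}}},"required":["rows"]}

```bash
ls; mkdir -p pics; python3 - <<'E'
from station import env
import cv2
s=env.sense();print(s)
for n in("top","side","wrist"):
    m=env.camera_model(n);print(n,m)
    cv2.imwrite(f"pics/{n}0.png",env.camera(n))
E
```

```text
pics
{'time_s': 0.0, 'joint_positions': array([1.28803046e+00, 8.74799920e-02, 1.75118684e-01, 1.65976265e+00,
       3.93565234e-06, 1.57083817e+00]), 'joint_vel': array([-0.00036053, -0.00034911,  0.00035651, -0.00057252,  0.00299473,
       -0.00029078]), 'joint_efforts': array([ 1.15487715e-04, -5.20388103e+01,  4.64801967e+01,  1.64836604e-02,
        1.74820907e-04, -2.49006938e-06]), 'position': array([0.15338451, 0.52791297, 0.2016642 ]), 'eef_rot': array([ 3.96999474e-04,  7.99703806e-01,  6.00394355e-01, -5.32020393e-04]), 'ft_force': array([ 0.71381695,  0.77296202, -0.53524316]), 'wrist_torque': array([-0.01034268, -0.0564616 ,  0.03775071]), 'opening': 1.0017119391007603}
top {'fx': 403.9634067934834, 'fy': 403.9634067934834, 'cx': 318.3982539564965, 'cy': 201.86496153655975, 'cam_to_world': array([[ 0.00366731,  0.98622942, -0.16534233,  0.42909911],
       [-0.99991517,  0.00155006, -0.01293248, -0.01151062],
       [-0.0124981 ,  0.16537573,  0.98615144,  1.18371162],
       [ 0.        ,  0.        ,  0.        ,  1.        ]])}
side {'fx': 440.46317861497363, 'fy': 440.46317861497363, 'cx': 316.57928547764715, 'cy': 194.71020221108833, 'cam_to_world': array([[ 0.98236215,  0.13590042, -0.12843549,  0.48261503],
       [-0.18627526,  0.65132075, -0.73558331, -0.83408276],
       [-0.01631339,  0.74653356,  0.66514774,  0.82632539],
       [ 0.        ,  0.        ,  0.        ,  1.        ]])}
wrist {'fx': 356.3013806833308, 'fy': 356.3013806833308, 'cx': 318.2022902899262, 'cy': 196.7841853068496, 'cam_to_world': array([[ 2.79191681e-01, -9.07623237e-01, -3.13483755e-01,
         7.24922768e-02],
       [ 9.60235328e-01,  2.63776682e-01,  9.14875776e-02,
         5.50965328e-01],
       [-3.46546561e-04, -3.26560747e-01,  9.45176152e-01,
         3.72643946e-01],
       [ 0.00000000e+00,  0.00000000e+00,  0.00000000e+00,
         1.00000000e+00]])}
```

View pics/top0.png

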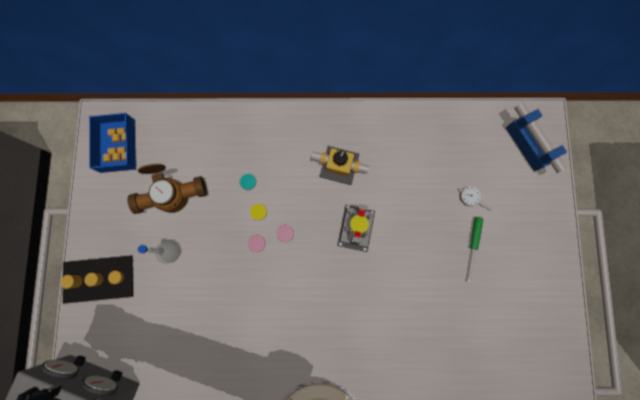

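View pics/side0.png

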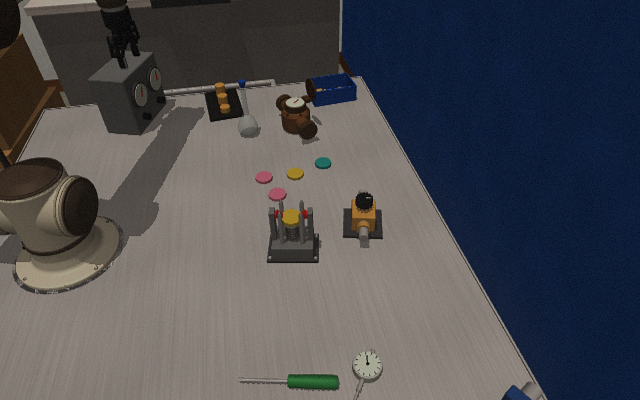

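View pics/wrist0.png

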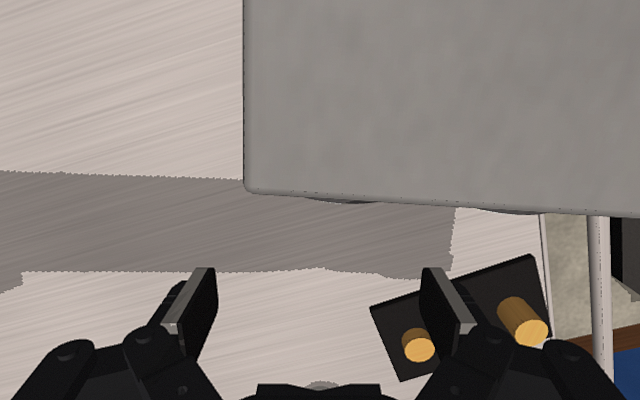

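Top view: yellow disc at (259,212) is loose on the cart. Pink discs are at (257,243) and (286,233), turquoise at (248,182), and the feeder with its own yellow plug is at (359,224). Next I measure and enlarge.

```bash
cat > h.py <<'E'
import numpy as np, cv2
def ray(m,u,v):
    d=np.array([(u-m["cx"])/m["fx"],-(v-m["cy"])/m["fy"],-1.0])
    T=m["cam_to_world"]; return T[:3,3],T[:3,:3]@d
def onz(m,u,v,z):
    o,d=ray(m,u,v); return o+d*(z-o[2])/d[2]
def proj(m,p):
    T=m["cam_to_world"]; c=T[:3,:3].T@(np.array(p)-T[:3,3])
    return m["cx"]+m["fx"]*c[0]/-c[2], m["cy"]-m["fy"]*c[1]/-c[2]
def blobs(im,lo,hi,amin=15):
    h=cv2.cvtColor(im,cv2.COLOR_BGR2HSV); k=cv2.inRange(h,lo,hi)
    n,l,st,c=cv2.connectedComponentsWithStats(k)
    return [(c[i],st[i,4],st[i,:4]) for i in range(1,n) if st[i,4]>=amin]
E
python3 - <<'E'
from h import *
from station import env
for n in("top","side"):
    im=cv2.imread(f"pics/{n}0.png"); m=env.camera_model(n)
    for c,a,b in blobs(im,(22,120,80),(35,255,255)): print(n,"yel",c.round(1),a,b,onz(m,*c,.01).round(4),onz(m,*c,.115).round(4))
    for c,a,b in blobs(im,(0,180,90),(6,255,255),4)+blobs(im,(174,180,90),(180,255,255),4): print(n,"red",c.round(1),a,b,onz(m,*c,.118).round(4))
a=cv2.imread("pics/top0.png")[165:265,230:390]; cv2.imwrite("pics/tc.png",cv2.resize(a,None,fx=5,fy=5,interpolation=2))
a=cv2.imread("pics/side0.png")[150:270,240:390]; cv2.imwrite("pics/sc.png",cv2.resize(a,None,fx=5,fy=5,interpolation=2))
E
```

```text
top yel [340.  161.8] 227 [327 149  26  23] [ 0.7475 -0.0603  0.01  ] [ 0.719 -0.056  0.115]
top yel [257.8 211.5] 203 [250 204  17  16] [0.5969 0.1818 0.01  ] [0.5819 0.1645 0.115 ]
top yel [358.9 223.6] 262 [350 215  19  18] [ 0.5619 -0.1144  0.01  ] [ 0.55   -0.1052  0.115 ]
top yel [ 64.3 279.7] 15 [ 62 277   7   7] [0.3978 0.7339 0.01  ] [0.4006 0.6672 0.115 ]
top red [361.1 212.4] 27 [359 210   6   6] [ 0.5794 -0.1113  0.118 ]
top red [357.1 234.1] 18 [355 232   5   5] [ 0.5217 -0.0999  0.118 ]
side yel [294.5 173.1] 146 [287 168  16  12] [0.5943 0.1764 0.01  ] [0.5799 0.0464 0.115 ]
side yel [290.5 216.7] 235 [282 209  18  18] [ 0.5564 -0.0031  0.01  ] [ 0.5469 -0.11    0.115 ]
side red [275.9 212.6] 16 [274 210   5   7] [ 0.5154 -0.0926  0.118 ]
side red [304.2 213.1] 26 [302 210   5   8] [ 0.5795 -0.1077  0.118 ]
side red [281.8 214.2] 5 [281 213   2   4] [ 0.5282 -0.1008  0.118 ]
```

View pics/tc.png

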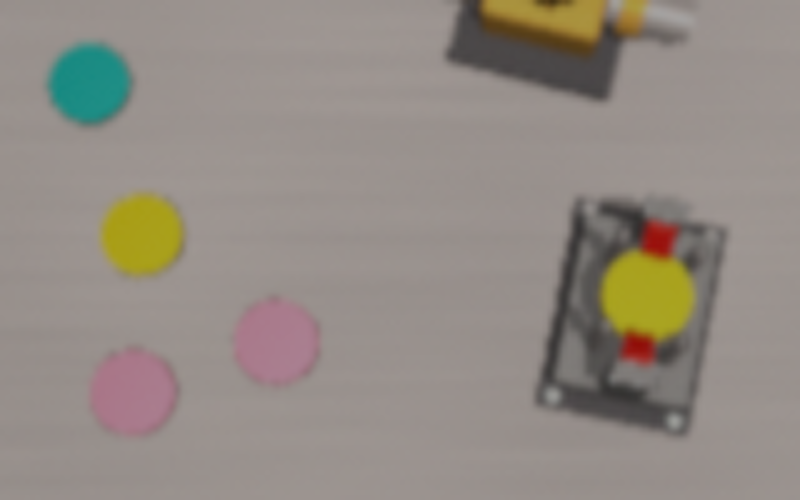

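View pics/sc.png

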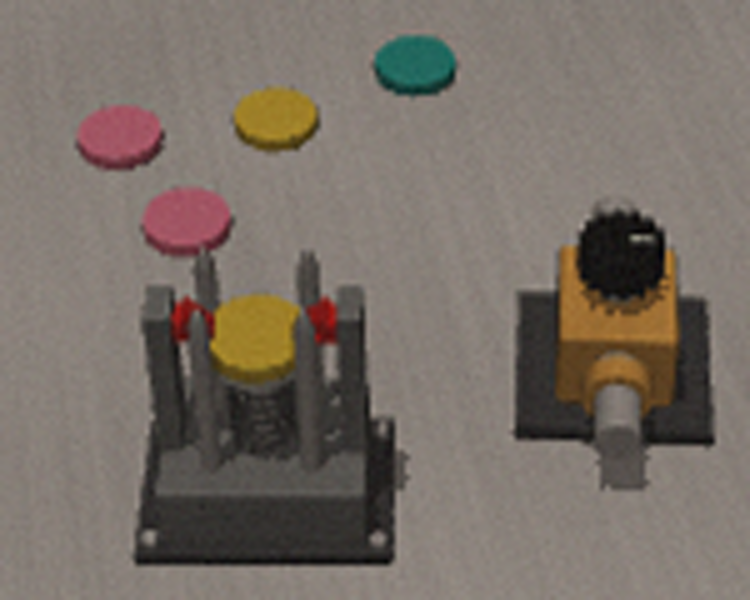

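```bash
python3 - <<'E'
from h import *
from station import env
m=env.camera_model("top")
for n,p in dict(turq=(248,182),pinkL=(257,243),pinkR=(286,233.3),flaskbulb=(168,250),foot1=(230+552/5,165+396/5),foot2=(230+675/5,165+420/5),foot3=(230+712/5,165+235/5),foot4=(230+590/5,165+208/5)).items(): print(n,onz(m,*p,.01).round(3))
E
```

```text
turq [0.686 0.214 0.01 ]
pinkL [0.505 0.182 0.01 ]
pinkR [0.533 0.098 0.01 ]
flaskbulb [0.484 0.44  0.01 ]
foot1 [ 0.502 -0.06   0.01 ]
foot2 [ 0.488 -0.131  0.01 ]
foot3 [ 0.596 -0.154  0.01 ]
foot4 [ 0.612 -0.083  0.01 ]
```

apply_moves(rows=[[[0, 0, -0.05, 0, 0.8], [0, 0, -0.05, 0, 0.8], [-0.021, 0.052, 0, 0, 0.8], [-0.021, 0.052, 0, 0, 0.8], [-0.021, 0.052, 0, 0, 0.8], [-0.021, 0.052, 0, 0, 0.8], [-0.021, 0.052, 0, 0, 0.8], [-0.021, 0.052, 0, 0, 0.8], [-0.021, 0.052, 0, 0, 0.8], [-0.021, 0.052, 0, 0, 0.8]]])

```text
time_s: 1.4
position: [0.5143, 0.2448, 0.3022]
eef_rot: [0.002, 0.797, 0.603, -0.002]
ft_force: [0.4, 1.1, 0.2]
opening: 0.799
```

apply_moves(rows=[[[-0.02, 0.048, 0, 0, 0.8], [-0.02, 0.048, 0, 0, 0.8], [0, 0, 0.05, -0.068, 0.8], [0, 0, 0.05, 0, 0.8], [0, 0, 0, 0, 0.8]]])

```text
time_s: 2.02
position: [0.6033, 0.1736, 0.1976]
eef_rot: [0.002, 0.778, 0.629, -0.003]
ft_force: [-0.3, 0.1, 0.4]
opening: 0.803
```

```bash
python3 - <<'E'
from h import *
from station import env
s=env.sense(); m=env.camera_model("wrist"); im=env.camera("wrist"); print(s["position"],s["eef_rot"],s["joint_positions"],s["opening"])
cv2.imwrite("pics/w1.png",im)
for c,a,b in blobs(im,(22,100,80),(35,255,255),200): print(c.round(1),a,b,onz(m,*c,.01).round(4))
from scipy.spatial.transform import Rotation as R
q=s["eef_rot"];r=R.from_quat([q[1],q[2],q[3],q[0]])
print(r.as_matrix().round(3)); T=m["cam_to_world"]; print((r.inv().apply(T[:3,3]-s["position"])).round(4))
E
```

```text
[0.6033223  0.17356056 0.19756324] [ 0.00162007  0.77767067  0.62866367 -0.00277509] [ 0.28267858  0.28421846  0.39358303  1.68402583 -0.00513475  0.49380918] 0.8029976364430362
[326.6 151.4] 1788 [303 128  48  48] [0.5955 0.1824 0.01  ]
[[ 0.21   0.978 -0.002]
 [ 0.978 -0.21  -0.006]
 [-0.006 -0.001 -1.   ]]
[-0.0007 -0.0842 -0.1709]
```

View pics/w1.png

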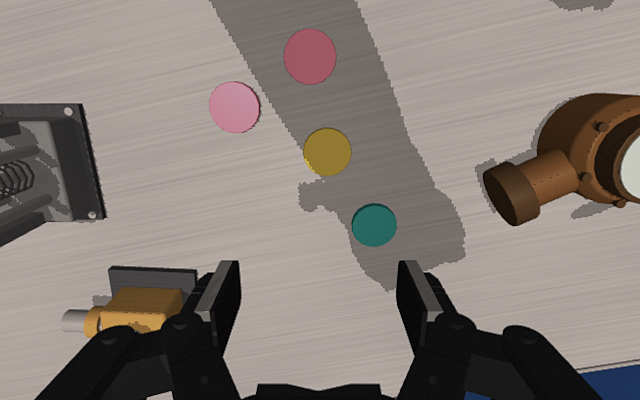

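```bash
python3 - <<'E'
from h import *
from station import env
from scipy.spatial.transform import Rotation as R
s=env.sense(); m=env.camera_model("wrist")
q=s["eef_rot"];r=R.from_quat([q[1],q[2],q[3],q[0]])
for z in (-.010,-.005,0,.008):
  print(z,[tuple(np.round(proj(m,s["position"]+r.apply([x,y,z])),0)) for x in(-.034,.034) for y in(-.011,.011)])
im=cv2.imread("pics/w1.png")[230:400,140:500]; cv2.imwrite("pics/w1c.png",cv2.resize(im,None,fx=2.2,fy=2.2))
d=np.array([.5955,.1824,.19756])-s["position"]; print(r.inv().apply(d))
E
```

```text
-0.01 [(np.float64(250.0), np.float64(230.0)), (np.float64(253.0), np.float64(270.0)), (np.float64(388.0), np.float64(230.0)), (np.float64(385.0), np.float64(270.0))]
-0.005 [(np.float64(252.0), np.float64(226.0)), (np.float64(255.0), np.float64(265.0)), (np.float64(386.0), np.float64(226.0)), (np.float64(384.0), np.float64(265.0))]
0 [(np.float64(254.0), np.float64(222.0)), (np.float64(256.0), np.float64(260.0)), (np.float64(385.0), np.float64(222.0)), (np.float64(382.0), np.float64(260.0))]
0.008 [(np.float64(256.0), np.float64(217.0)), (np.float64(259.0), np.float64(253.0)), (np.float64(382.0), np.float64(217.0)), (np.float64(380.0), np.float64(253.0))]
[ 0.00638715 -0.01040532  0.00335547]
```

View pics/w1c.png

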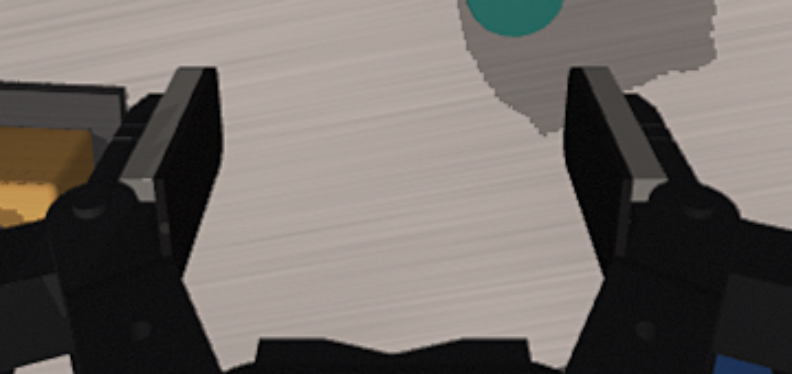

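```bash
python3 - <<'E'
from h import *
from station import env
from scipy.spatial.transform import Rotation as R
s=env.sense(); q=s["eef_rot"];r=R.from_quat([q[1],q[2],q[3],q[0]])
for n in("side","top"):
  m=env.camera_model(n); im=env.camera(n); u,v=map(int,proj(m,s["position"])); print(n,u,v)
  for z in(-.035,-.011,0,.008): print(z,[tuple(np.round(proj(m,s["position"]+r.apply([x,0,z])),1).tolist()) for x in(-.034,.034)])
  k=im[max(0,v-60):v+60,u-75:u+75]; print(max(0,v-60),u-75); cv2.imwrite(f"pics/{n}1c.png",cv2.resize(k,None,fx=5,fy=5,interpolation=2))
E
```

```text
side 294 117
-0.035 [(293.3, 112.5), (294.9, 99.1)]
-0.011 [(293.8, 120.6), (295.3, 107.1)]
0 [(294.0, 124.2), (295.6, 110.6)]
0.008 [(294.2, 126.8), (295.7, 113.2)]
57 219
top 248 197
-0.035 [(259.8, 198.0), (232.2, 192.1)]
-0.011 [(261.3, 199.7), (234.5, 193.9)]
0 [(262.0, 200.4), (235.5, 194.8)]
0.008 [(262.5, 201.0), (236.2, 195.3)]
137 173
```

View pics/side1c.png

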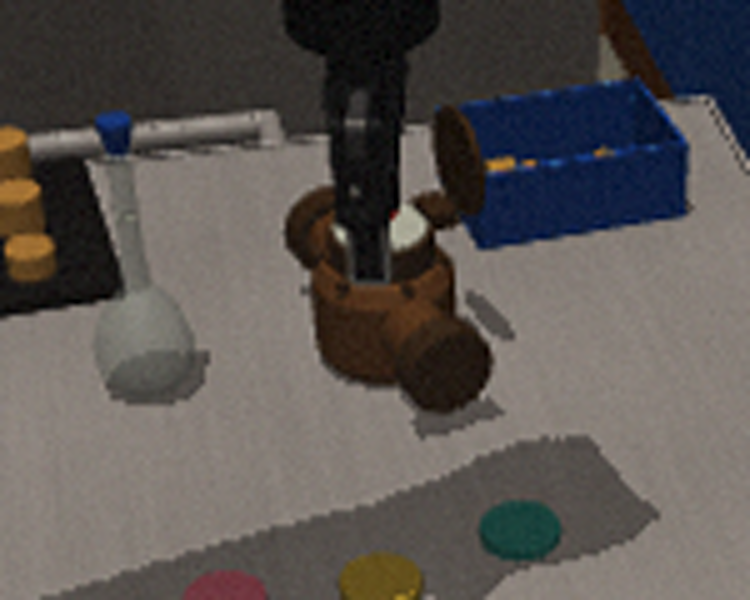

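```bash
cat >> h.py <<'E'
def tri(m1,p1,m2,p2):
    o1,d1=ray(m1,*p1);o2,d2=ray(m2,*p2)
    t=np.linalg.lstsq(np.c_[d1,-d2],o2-o1,rcond=None)[0]
    a=o1+d1*t[0];b=o2+d2*t[1]; return (a+b)/2,np.linalg.norm(a-b)
E
python3 - <<'E'
from h import *
from station import env
from scipy.spatial.transform import Rotation as R
s=env.sense(); q=s["eef_rot"];r=R.from_quat([q[1],q[2],q[3],q[0]])
mw=env.camera_model("wrist");ms=env.camera_model("side")
for w,sd in [((238.6,260.5),(289,113.2)),((240.9,300),(297,113.2)),((240,281),(293,113.2))]:
  p,g=tri(mw,w,ms,sd); print(p.round(4),g.round(4),r.inv().apply(p-s["position"]).round(4))
E
```

```text
[0.5886 0.1413 0.2365] 0.0056 [-0.0363 -0.0095 -0.0317]
[0.6083 0.1367 0.2369] 0.0054 [-0.0366  0.0108 -0.0319]
[0.5986 0.1391 0.2367] 0.0057 [-0.0364  0.0007 -0.0318]
```

View pics/top1c.png

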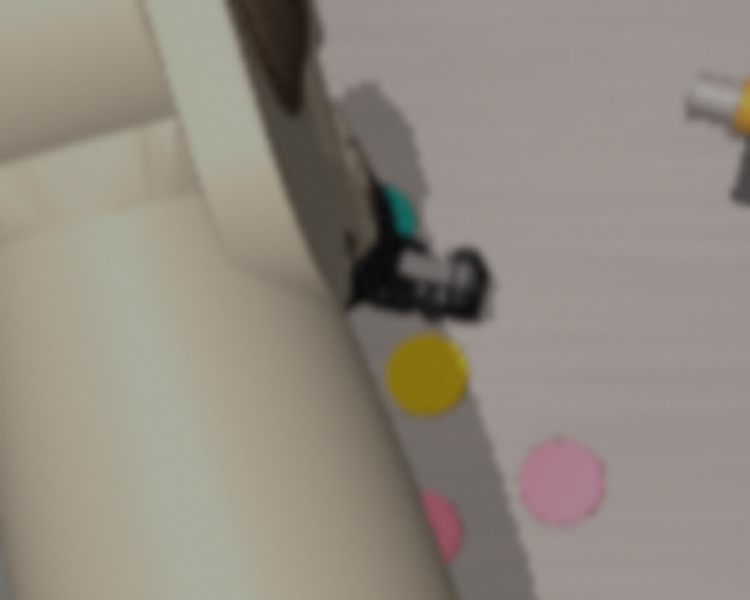

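apply_moves(rows=[[[0.0064, -0.0104, 0.03, 0, 0.8], [0, 0, 0.05, 0, 0.8], [0, 0, 0.05, 0, 0.8], [0, 0, 0, 0, 0.8]]])

```text
time_s: 2.68
position: [0.6045, 0.1866, 0.0864]
eef_rot: [0.007, 0.777, 0.63, 0.012]
ft_force: [-1.3, 0.0, 0.2]
opening: 0.801
```

```bash
cat > look.py <<'E'
from h import *
from station import env
from scipy.spatial.transform import Rotation as R
import sys
tag=sys.argv[1]
s=env.sense(); q=s["eef_rot"];r=R.from_quat([q[1],q[2],q[3],q[0]])
print(s["position"].round(4),"yaw",np.degrees(np.arctan2(*r.as_matrix()[[1,0],0])).round(2),"tilt",r.as_matrix()[:2,2].round(4),s["ft_force"].round(1),s["opening"])
mw=env.camera_model("wrist"); im=env.camera("wrist"); cv2.imwrite(f"pics/w{tag}.png",im)
ms=env.camera_model("side"); im=env.camera("side"); u,v=map(int,proj(ms,s["position"])); k=im[max(0,v-60):v+60,u-75:u+75]; print("side crop origin",u-75,max(0,v-60)); cv2.imwrite(f"pics/s{tag}.png",cv2.resize(k,None,fx=5,fy=5,interpolation=2))
E
python3 look.py 2
```

```text
[0.6045 0.1866 0.0864] yaw 78.05 tilt [0.0277 0.0032] [-1.3  0.   0.2] 0.800615204043957
side crop origin 221 89
```

View pics/w2.png

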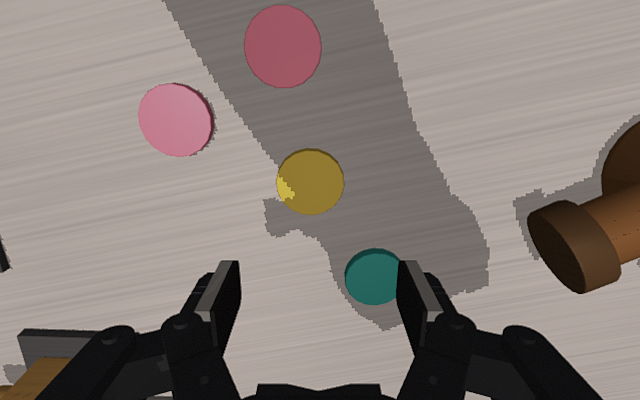

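View pics/s2.png

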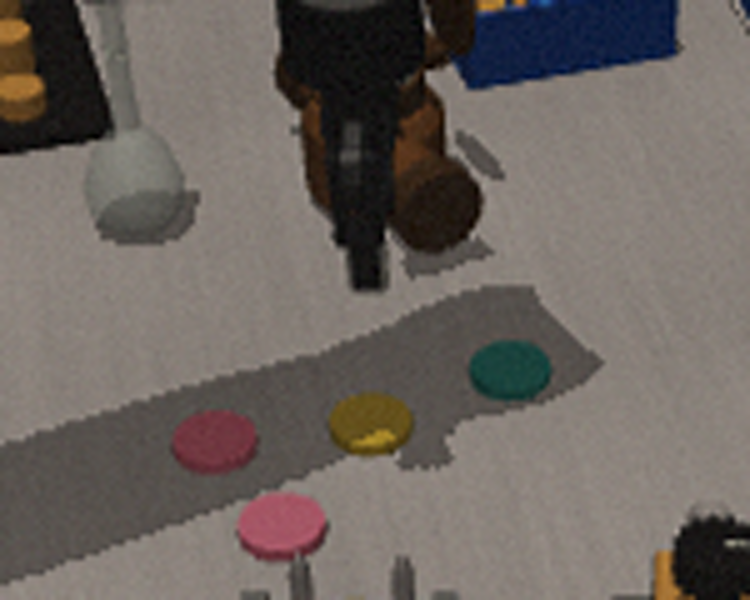

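apply_moves(rows=[[[0, 0, 0, 0, 0.8], [0, 0, 0, 0, 0.8]]])

```text
time_s: 3.02
position: [0.6094, 0.1881, 0.0972]
eef_rot: [0.01, 0.777, 0.629, 0.019]
ft_force: [-0.0, -0.6, 0.1]
opening: 0.798
```

```bash
cat > st.py <<'E'
from h import *
from station import env
from scipy.spatial.transform import Rotation as R
s=env.sense(); q=s["eef_rot"];r=R.from_quat([q[1],q[2],q[3],q[0]])
print(s["time_s"],s["position"].round(4),"yaw",np.degrees(np.arctan2(*r.as_matrix()[[1,0],0])).round(2),"zaxis",r.as_matrix()[:,2].round(4),s["ft_force"].round(1),s["opening"],s["joint_positions"].round(3),s["joint_vel"].round(3))
E
python3 st.py
```

```text
3.025 [0.6094 0.1881 0.0972] yaw 78.05 zaxis [ 0.0417  0.0076 -0.9991] [-0.  -0.6  0.1] 0.7984317103807723 [ 0.302  0.237  0.142  1.434 -0.005  0.511] [ 0.    -0.008  0.025  0.01   0.002 -0.002]
```

apply_moves(rows=[[[0, 0, 0, 0, 0.8]]])

```text
time_s: 3.15
position: [0.61, 0.1883, 0.0985]
eef_rot: [0.011, 0.777, 0.629, 0.019]
ft_force: [-0.5, -0.5, -1.2]
opening: 0.804
```

```bash
python3 st.py
```

```text
3.15 [0.61   0.1883 0.0985] yaw 78.05 zaxis [ 0.0434  0.0082 -0.999 ] [-0.5 -0.5 -1.2] 0.8036174407500408 [ 0.302  0.236  0.144  1.434 -0.005  0.511] [ 0.001 -0.004  0.015  0.007  0.     0.002]
```

apply_moves(rows=[[[0, 0, 0.02, 0, 0.8]]])

```text
time_s: 3.28
position: [0.6121, 0.1888, 0.08]
eef_rot: [0.011, 0.777, 0.629, 0.021]
ft_force: [0.1, -0.1, -0.4]
opening: 0.798
```

```bash
python3 st.py
```

```text
3.275 [0.6121 0.1888 0.08  ] yaw 78.05 zaxis [ 0.047   0.0092 -0.9989] [ 0.1 -0.1 -0.4] 0.7981923688534757 [ 0.302  0.239  0.111  1.395 -0.005  0.511] [-0.003  0.05  -0.307 -0.324 -0.    -0.001]
```

apply_moves(rows=[[[0, 0, 0, 0, 0.8]]])

```text
time_s: 3.4
position: [0.6108, 0.1884, 0.0771]
eef_rot: [0.01, 0.777, 0.629, 0.019]
ft_force: [-0.5, -0.8, -0.6]
opening: 0.798
```

```bash
python3 st.py
```

```text
3.4 [0.6108 0.1884 0.0771] yaw 78.04 zaxis [ 0.0432  0.008  -0.999 ] [-0.5 -0.8 -0.6] 0.7981816825089663 [ 0.302  0.241  0.108  1.394 -0.005  0.511] [-0.002 -0.019  0.038  0.01   0.002  0.   ]
```

apply_moves(rows=[[[0, 0, -0.05, 0, 0.8], [0, 0, -0.05, 0, 0.8], [0, 0, 0, 0, 0.8]]])

```text
time_s: 3.78
position: [0.6052, 0.1871, 0.177]
eef_rot: [0.01, 0.777, 0.629, 0.017]
ft_force: [0.9, -0.3, -0.1]
opening: 0.799
```

```bash
python3 st.py
```

```text
3.775 [0.6052 0.1871 0.177 ] yaw 78.03 zaxis [ 0.0388  0.0067 -0.9992] [ 0.9 -0.3 -0.1] 0.7986283500690105 [ 0.302  0.24   0.299  1.591 -0.005  0.511] [-0.001  0.029 -0.07  -0.026  0.    -0.   ]
```

apply_moves(rows=[[[0, 0, 0, 0, 0.8]]])

```text
time_s: 3.9
position: [0.605, 0.187, 0.176]
eef_rot: [0.009, 0.777, 0.629, 0.017]
ft_force: [-0.6, -0.6, -1.2]
opening: 0.801
```

```bash
python3 st.py
```

```text
3.9 [0.605 0.187 0.176] yaw 78.03 zaxis [ 0.0376  0.0064 -0.9993] [-0.6 -0.6 -1.2] 0.8007122245247523 [ 0.302  0.24   0.298  1.591 -0.005  0.511] [ 0.001 -0.011  0.024  0.009  0.     0.002]
```

apply_moves(rows=[[[0, 0, 0.02, 0, 0.8], [0, 0, 0.02, 0, 0.8], [0, 0, 0.02, 0, 0.8], [0, 0, 0.01, 0, 0.8], [0, 0, 0.005, 0, 0.8], [0, 0, 0, 0, 0.8]]])

```text
time_s: 4.65
position: [0.6054, 0.1867, 0.0925]
eef_rot: [0.008, 0.777, 0.629, 0.013]
ft_force: [0.3, -0.3, 1.2]
opening: 0.8
```

```bash
python3 st.py
```

```text
4.65 [0.6054 0.1867 0.0925] yaw 78.02 zaxis [ 0.0301  0.0039 -0.9995] [ 0.3 -0.3  1.2] 0.7999377577400659 [ 0.302  0.24   0.137  1.438 -0.005  0.511] [ 0.001 -0.004  0.008  0.002  0.002  0.002]
```

apply_moves(rows=[[[0, -0.03, -0.03, 0, 0.8], [0, 0, 0, 0, 0.8]]])

```text
time_s: 4.9
position: [0.575, 0.193, 0.1233]
eef_rot: [0.008, 0.777, 0.629, 0.013]
ft_force: [0.3, 0.1, 0.0]
opening: 0.801
```

```bash
python3 st.py
```

```text
4.9 [0.575  0.193  0.1233] yaw 78.0 zaxis [ 0.0312  0.0044 -0.9995] [0.3 0.1 0. ] 0.8011960561830794 [ 0.327  0.173  0.118  1.485 -0.006  0.536] [-0.016  0.062 -0.022 -0.038 -0.007 -0.008]
```

apply_moves(rows=[[[0, 0.02, -0.06, 0, 0.8], [0, 0, 0, 0, 0.8]]])

```text
time_s: 5.15
position: [0.5907, 0.1882, 0.1793]
eef_rot: [0.008, 0.777, 0.629, 0.012]
ft_force: [0.5, -0.3, -0.2]
opening: 0.799
```

```bash
python3 st.py
```

```text
5.15 [0.5907 0.1882 0.1793] yaw 78.03 zaxis [ 0.0283  0.0032 -0.9996] [ 0.5 -0.3 -0.2] 0.7985010108292594 [ 0.311  0.22   0.28   1.603 -0.006  0.52 ] [ 0.008  0.037 -0.163 -0.027  0.002  0.003]
```

apply_moves(rows=[[[-0.005, 0.006, 0.02, 0, 0.8], [0, 0, 0.03, 0, 0.8], [0, 0, 0.03, 0, 0.8], [0, 0, 0.025, 0, 0.8], [0, 0, 0.015, 0, 0.8], [0, 0, 0.005, 0, 0.8], [0, 0, 0, 0, 0.8]]])

```text
time_s: 6.02
position: [0.599, 0.1792, 0.0407]
eef_rot: [0.007, 0.777, 0.629, 0.009]
ft_force: [-1.1, -0.7, 0.2]
opening: 0.8
```

```bash
python3 st.py; python3 look.py 3
```

```text
6.025 [0.599  0.1792 0.0407] yaw 77.95 zaxis [ 2.320e-02  9.000e-04 -9.997e-01] [-1.1 -0.7  0.2] 0.7998443833388229 [ 0.294  0.239  0.036  1.345 -0.006  0.504] [-0.002 -0.002  0.001 -0.003  0.001 -0.002]
[0.599  0.1792 0.0407] yaw 77.95 tilt [0.0232 0.0009] [-1.1 -0.7  0.2] 0.7998443833388229
side crop origin 220 104
```

View pics/w3.png

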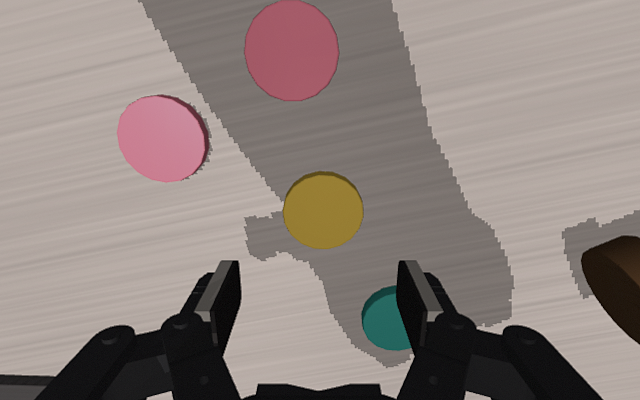

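View pics/s3.png

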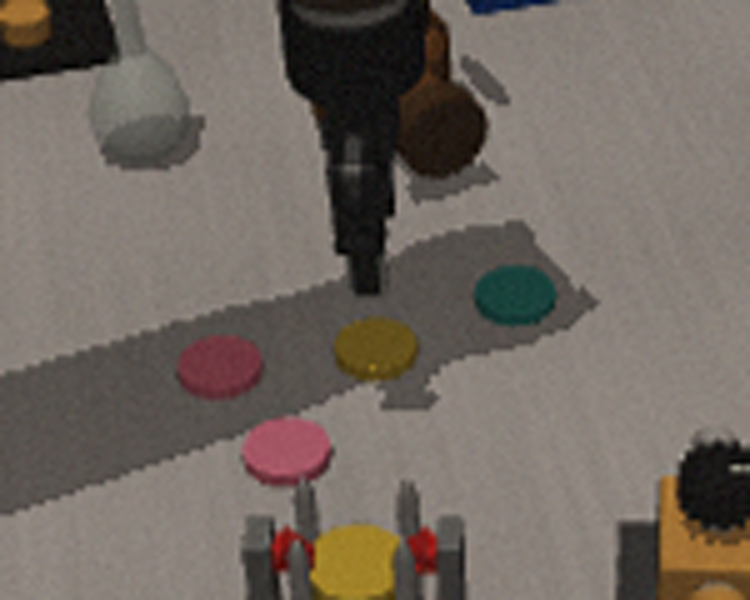

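```bash
python3 - <<'E'
from h import *
from station import env
from scipy.spatial.transform import Rotation as R
s=env.sense(); q=s["eef_rot"];r=R.from_quat([q[1],q[2],q[3],q[0]])
mw=env.camera_model("wrist");ms=env.camera_model("side")
o,d=ray(ms,293.4,162.6)
for y in(.139,.1435,.147): print(y,(o+d*(y-o[1])/d[1]).round(4))
print(tri(mw,(240,281),ms,(293.4,162.6)))
im=cv2.imread("pics/w3.png")
for c,a,b in blobs(im,(22,100,60),(35,255,255),200): p=onz(mw,*c,.0095);print(c,a,b,p,r.inv().apply(p-s["position"]))
E
```

```text
0.139 [0.589  0.139  0.0778]
0.1435 [0.5894 0.1435 0.0744]
0.147 [0.5898 0.147  0.0717]
(array([0.59138157, 0.14415768, 0.07522467]), np.float64(0.004409535786153722))
[322.49321546 209.95209704] 4864 [283 171  80  78] [0.59520769 0.18265645 0.0095    ] [ 0.00209266 -0.00554002  0.03206644]
```

apply_moves(rows=[[[0.002, -0.0055, 0.012, 0, 0.8], [0, 0, 0.008, 0, 0.8], [0, 0, 0.004, 0, 0.8], [0, 0, 0, 0, 0.8]]])

```text
time_s: 6.62
position: [0.5955, 0.1833, 0.0174]
eef_rot: [0.008, 0.777, 0.629, 0.011]
ft_force: [0.3, -0.6, 0.7]
opening: 0.798
```

```bash
python3 st.py; python3 look.py 4
```

```text
6.625 [0.5955 0.1833 0.0174] yaw 77.98 zaxis [ 0.0268  0.0021 -0.9996] [ 0.3 -0.6  0.7] 0.7978701275316169 [ 0.302  0.239 -0.01   1.296 -0.006  0.511] [-0.    -0.001  0.003  0.002  0.    -0.001]
[0.5955 0.1833 0.0174] yaw 77.98 tilt [0.0268 0.0021] [ 0.3 -0.6  0.7] 0.7978701275316169
side crop origin 219 109
```

View pics/w4.png

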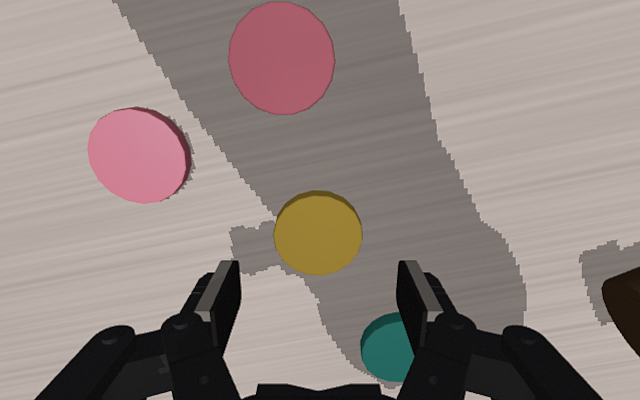

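View pics/s4.png

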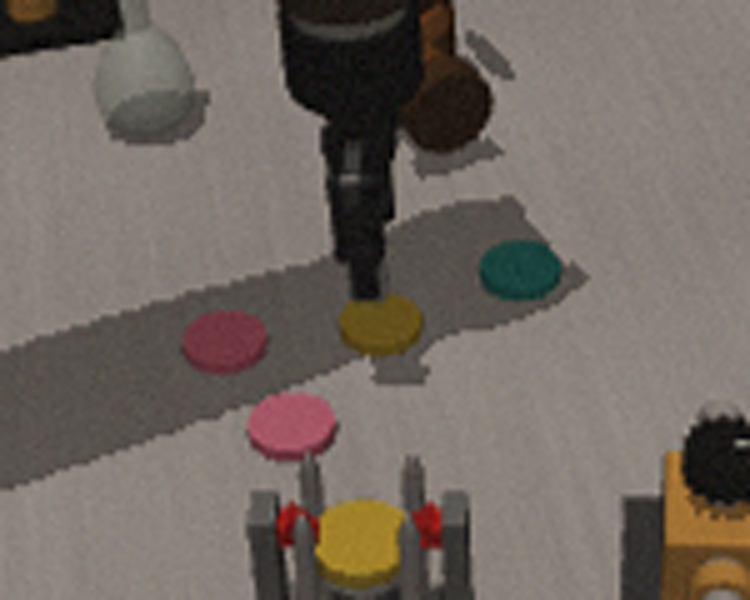

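apply_moves(rows=[[[0, 0, 0.012, 0, 0.8], [0, 0, 0.01, 0, 0.8], [0, 0, 0.004, 0, 0.8], [0, 0, 0, 0, 0.8]]])

```text
time_s: 7.22
position: [0.5964, 0.1832, -0.0103]
eef_rot: [0.008, 0.777, 0.629, 0.011]
ft_force: [-0.0, -0.4, 0.1]
opening: 0.799
```

```bash
python3 look.py 5
```

```text
[ 0.5964  0.1832 -0.0103] yaw 77.96 tilt [0.027  0.0022] [-0.  -0.4  0.1] 0.7988713207712709
side crop origin 220 116
```

View pics/w5.png

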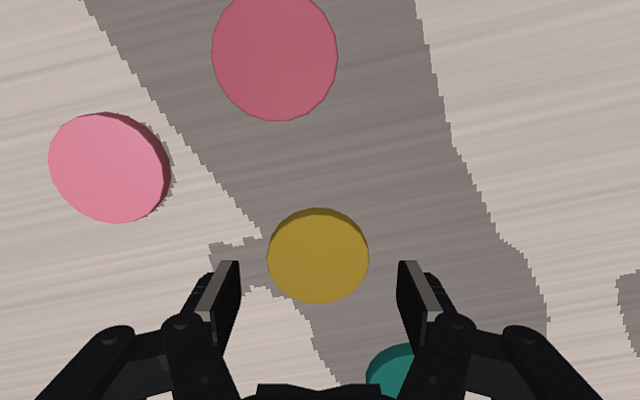

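View pics/s5.png

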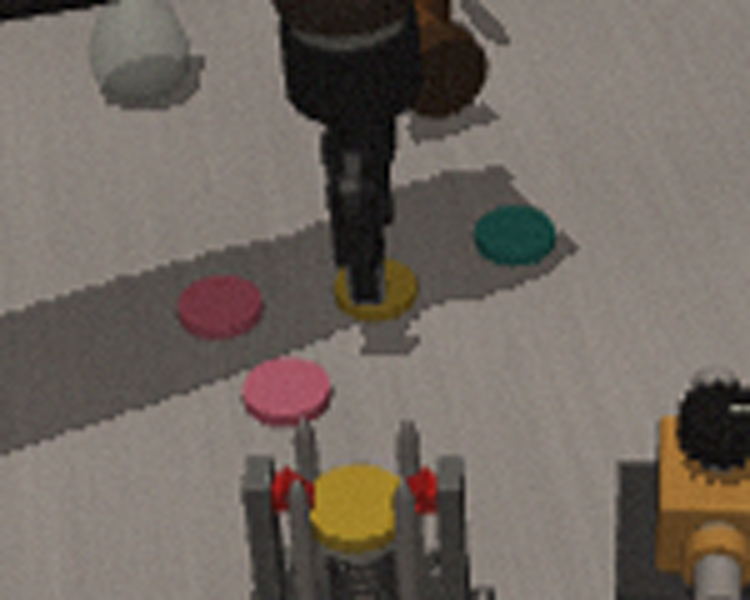

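```bash
python3 - <<'E'
from h import *
from station import env
mw=env.camera_model("wrist");ms=env.camera_model("side")
o,d=ray(ms,293.4,176.6)
for y in(.145,.1475): print(y,(o+d*(y-o[1])/d[1]).round(4))
print(tri(mw,(240,281),ms,(293.4,176.6)))
E
```

```text
0.145 [0.587  0.145  0.0229]
0.1475 [0.5873 0.1475 0.0209]
(array([0.58927067, 0.14744023, 0.02246556]), np.float64(0.004779294374197753))
```

apply_moves(rows=[[[0, 0, 0.007, 0, 0.8], [0, 0, 0.004, 0, 0.8], [0, 0, 0, 0, 0.8]]])

```text
time_s: 7.7
position: [0.5974, 0.1834, -0.0209]
eef_rot: [0.008, 0.777, 0.629, 0.012]
ft_force: [-0.2, 0.5, 0.6]
opening: 0.799
```

```bash
python3 look.py 6
```

```text
[ 0.5974  0.1834 -0.0209] yaw 77.97 tilt [0.0286 0.0027] [-0.2  0.5  0.6] 0.7987720383379089
side crop origin 220 119
```

View pics/w6.png

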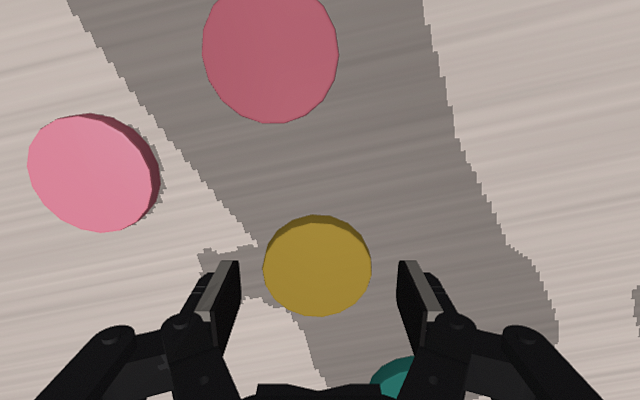

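View pics/s6.png

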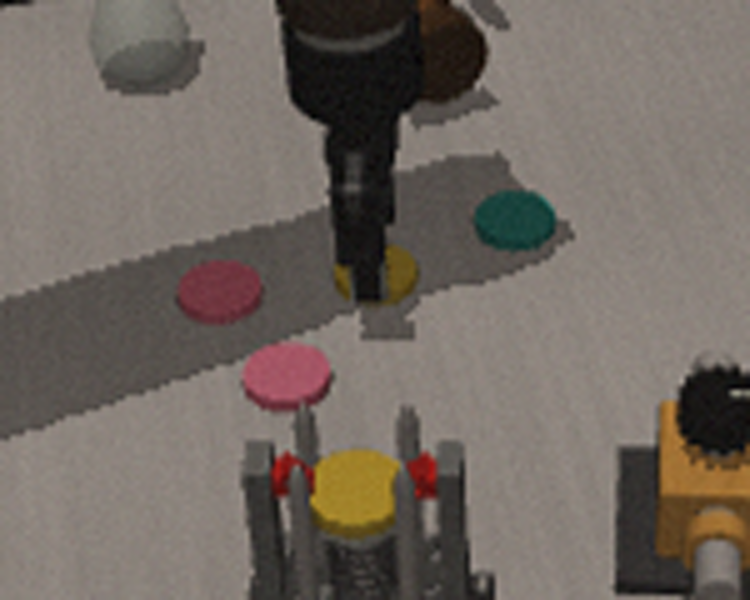

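apply_moves(rows=[[[0, -0.004, 0.002, 0, 0.8], [0, 0, 0, 0, 0.7], [0, 0, 0, 0, 0.65], [0, 0, 0, 0, 0.65]]])

```text
time_s: 8.3
position: [0.5936, 0.1845, -0.0224]
eef_rot: [0.008, 0.777, 0.629, 0.012]
ft_force: [0.1, -0.7, 1.3]
opening: 0.644
```

```bash
python3 look.py 7
```

```text
[ 0.5936  0.1845 -0.0224] yaw 77.97 tilt [0.0296 0.003 ] [ 0.1 -0.7  1.3] 0.6435754854880772
side crop origin 219 119
```

View pics/w7.png

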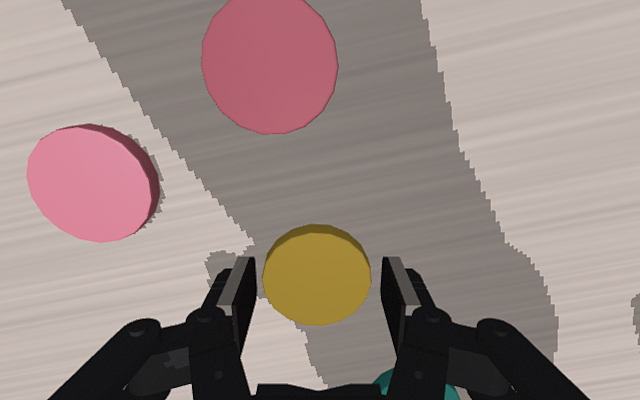

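View pics/s7.png

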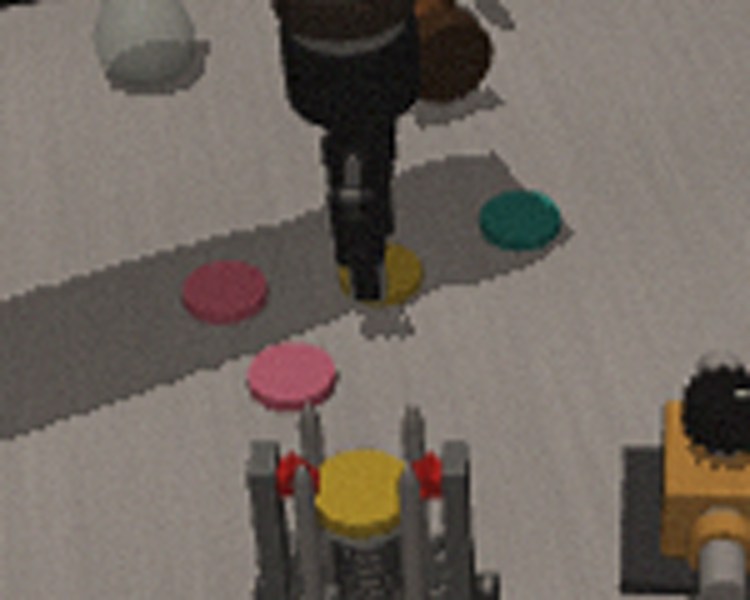

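```bash
python3 - <<'E'
from h import *
from station import env
ms=env.camera_model("side")
for row in (178.2,178.6,179):
  o,d=ray(ms,292.6,row)
  for y in(.152,.155): print(row,y,(o+d*(y-o[1])/d[1]).round(4))
E
```

```text
178.2 0.152 [0.5851 0.152  0.0116]
178.2 0.155 [0.5854 0.155  0.0092]
178.6 0.152 [0.585  0.152  0.0101]
178.6 0.155 [0.5853 0.155  0.0077]
179 0.152 [0.585  0.152  0.0086]
179 0.155 [0.5853 0.155  0.0062]
```

apply_moves(rows=[[[0, 0, 0.004, 0, 0.65], [0, 0, 0, 0, 0.65]]])

```text
time_s: 8.65
position: [0.5938, 0.1845, -0.0267]
eef_rot: [0.008, 0.777, 0.629, 0.012]
ft_force: [-0.4, 0.2, 0.2]
opening: 0.653
```

apply_moves(rows=[[[0, 0, 0, 0, 0.5], [0, 0, 0, 0, 0.4], [0, 0, 0, 0, 0.4]]])

```text
time_s: 9.02
position: [0.5942, 0.1846, -0.0257]
eef_rot: [0.008, 0.777, 0.629, 0.013]
ft_force: [1.2, 0.0, 0.2]
opening: 0.542
```

```bash
python3 look.py 8
```

```text
[ 0.5942  0.1846 -0.0257] yaw 77.96 tilt [0.0306 0.0033] [1.2 0.  0.2] 0.5417200563973861
side crop origin 219 120
```

View pics/w8.png

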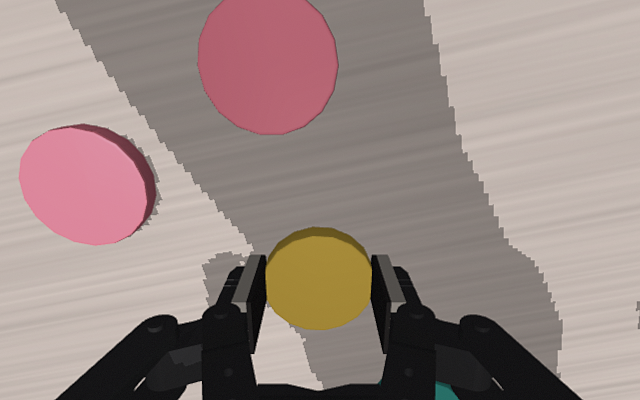

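View pics/s8.png

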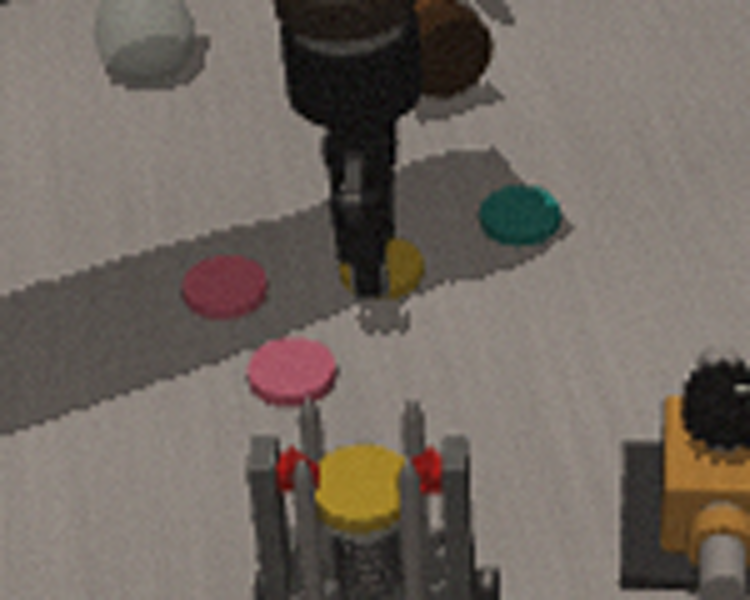

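apply_moves(rows=[[[0, 0, -0.01, 0, 0.4], [0, 0, -0.025, 0, 0.4], [0, 0, -0.035, 0, 0.4], [0, 0, -0.04, 0, 0.4], [0, 0, -0.04, 0, 0.4], [0, 0, -0.025, 0, 0.4], [0, 0, -0.01, 0, 0.4], [-0.02, 0.001, 0, 0, 0.4], [-0.04, 0.002, 0, 0, 0.4], [-0.05, 0.003, 0, 0, 0.4], [-0.05, 0.003, 0, 0, 0.4], [-0.05, 0.003, 0, 0, 0.4], [-0.04, 0.002, 0, 0, 0.4], [-0.02, 0.001, 0, 0, 0.4], [-0.01, 0, 0, 0, 0.4], [0, 0, 0, 0, 0.4]]])

```text
time_s: 11.12
position: [0.5353, -0.1075, 0.1556]
eef_rot: [0.004, 0.778, 0.628, 0.007]
ft_force: [0.0, 0.2, 0.1]
opening: 0.542
```

```bash
python3 look.py 9; python3 - <<'E'
import cv2
from station import env
cv2.imwrite("pics/t9.png",env.camera("top"))
E
```

```text
[ 0.5353 -0.1075  0.1556] yaw 77.84 tilt [0.0172 0.0025] [0.  0.2 0.1] 0.5417877758939582
side crop origin 209 143
```

View pics/w9.png

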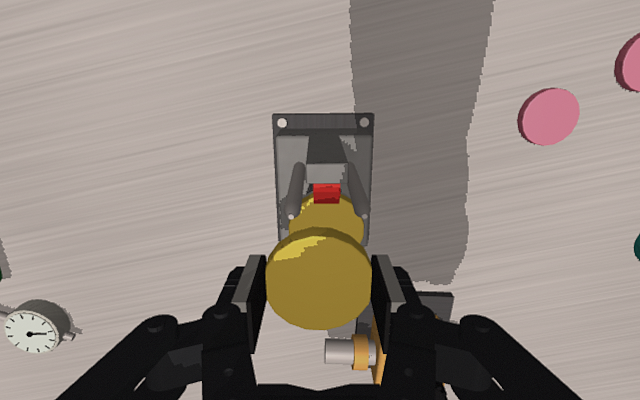

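View pics/s9.png

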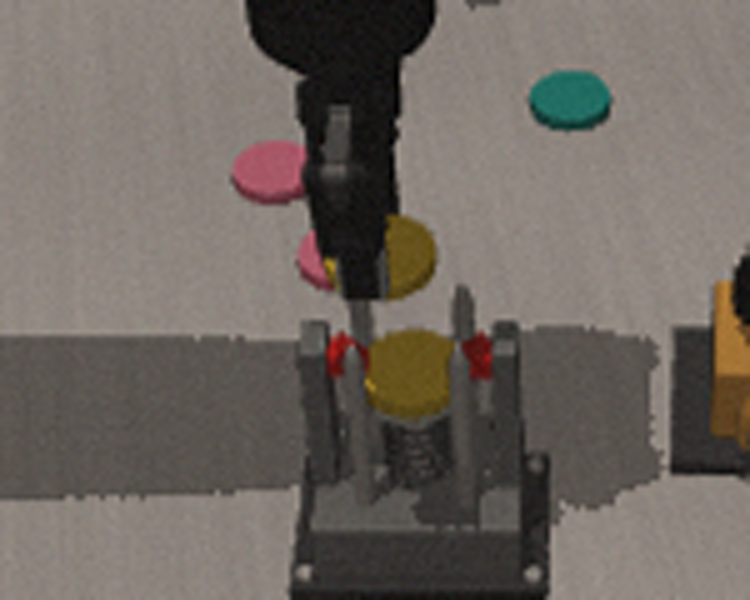

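View pics/t9.png

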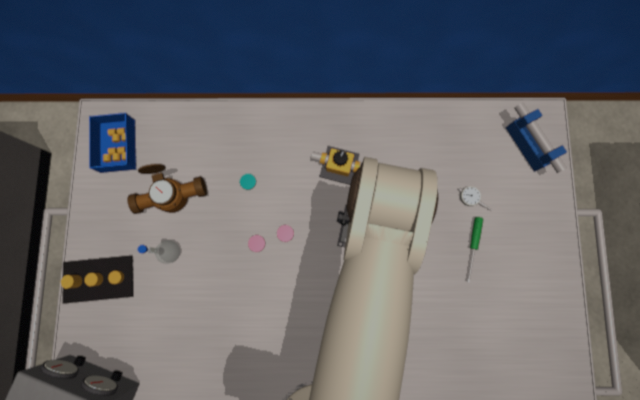

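apply_moves(rows=[[[0, 0.02, 0, 0, 0.4], [0, 0.025, 0, 0, 0.4], [0, 0.01, 0, 0, 0.4], [0, 0, 0, 0, 0.4]]])

```text
time_s: 11.78
position: [0.5915, -0.1144, 0.1571]
eef_rot: [0.005, 0.776, 0.631, 0.008]
ft_force: [-0.5, -0.9, -0.3]
opening: 0.542
```

```bash
python3 - <<'E'
from h import *
from station import env
from scipy.spatial.transform import Rotation as R
s=env.sense(); mw=env.camera_model("wrist"); im=env.camera("wrist"); cv2.imwrite("pics/w10.png",im)
q=s["eef_rot"];r=R.from_quat([q[1],q[2],q[3],q[0]]); T=lambda p:r.inv().apply(p-s["position"]).round(4)
print(s["position"],r.as_matrix().round(4)[:,2])
for nm,lo,hi in(("yel",(22,100,60),(35,255,255)),("red",(0,170,60),(6,255,255)),("red2",(174,170,60),(180,255,255))):
  for c,a,b in blobs(im,lo,hi,60): print(nm,c.round(1),a,b,onz(mw,*c,.115).round(4),onz(mw,*c,.19).round(4),T(onz(mw,*c,.115)))
E
```

```text
[ 0.5914524  -0.11439304  0.15706908] [ 0.0179  0.0029 -0.9998]
yel [318.3 143.3] 4776 [278 105  82  77] [ 0.5483 -0.1056  0.115 ] [ 0.5332 -0.103   0.19  ] [-0.0005 -0.0448  0.0413]
yel [318.2 278.6] 8843 [265 227 107 103] [ 0.6404 -0.1248  0.115 ] [ 0.5927 -0.1154  0.19  ] [-0.0005  0.0494  0.0429]
red [318.9  94.3] 852 [305  80  29  31] [ 0.5207 -0.0995  0.115 ] [ 0.5154 -0.0991  0.19  ] [-0.0001 -0.073   0.0408]
red [318.5 194.1] 808 [306 177  27  33] [ 0.5799 -0.112   0.115 ] [ 0.5537 -0.1072  0.19  ] [-0.0003 -0.0125  0.0419]
```

View pics/w10.png

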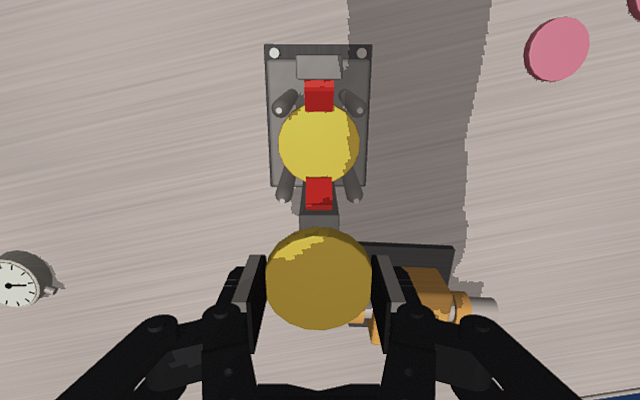

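```bash
python3 - <<'E'
from h import *
from station import env
from scipy.spatial.transform import Rotation as R
s=env.sense(); mw=env.camera_model("wrist"); im=cv2.imread("pics/w10.png")
q=s["eef_rot"];r=R.from_quat([q[1],q[2],q[3],q[0]]); T=lambda p:r.inv().apply(p-s["position"]).round(4)
for v in(111,177): print("nose",onz(mw,318.7,v,.116).round(4))
print("mid",((onz(mw,318.7,111,.116)+onz(mw,318.7,177,.116))/2).round(4))
# expected rods if centre at C
for C in([.5483,-.1058],[.550,-.1058]):
  a=np.radians(-12)
  for dx,dy in((1,1),(1,-1),(-1,1),(-1,-1)):
    x,y=dx*.0239,dy*.02005
    print(C,dx,dy,np.round(proj(mw,[C[0]+x*np.cos(a)-y*np.sin(a),C[1]+x*np.sin(a)+y*np.cos(a),.147]),1))
c1=cv2.resize(im[35:240,250:390],None,fx=4,fy=4,interpolation=2)[:600*2]
cv2.imwrite("pics/w10a.png",cv2.resize(im[70:215,258:380],None,fx=4,fy=4,interpolation=2))
# edges of plug: yellow mask fit circle
h=cv2.cvtColor(im,cv2.COLOR_BGR2HSV);k=cv2.inRange(h,(22,100,60),(35,255,255))
for (y0,y1,z) in((100,190,.115),(222,335,.193)):
  P=[]
  for v in range(y0,y1):
    xs=np.where(k[v,255:385])[0]
    if len(xs)>20: P+= [(255+xs[0],v),(256+xs[-1],v)]
  P=np.array(P,float); W=np.array([onz(mw,u,v,z)[:2] for u,v in P])
  # keep lower (image) half: true top face rim
  vm=P[:,1].min()+ (35 if z<.15 else 50)
  for sel in (np.ones(len(P),bool),P[:,1]>vm):
    X=W[sel];A=np.c_[2*X,np.ones(len(X))];c=np.linalg.lstsq(A,(X**2).sum(1),rcond=None)[0]
    print(z,"circ",c[:2].round(4),"r",np.sqrt(c[2]+c[0]**2+c[1]**2).round(4),T(np.r_[c[:2],z]))
E
```

```text
nose [ 0.5294 -0.1014  0.116 ]
nose [ 0.5684 -0.1095  0.116 ]
mid [ 0.5489 -0.1055  0.116 ]
[0.5483, -0.1058] 1 1 [355.4 200. ]
[0.5483, -0.1058] 1 -1 [280.9 199.9]
[0.5483, -0.1058] -1 1 [359.3 109.2]
[0.5483, -0.1058] -1 -1 [277.8 108.9]
[0.55, -0.1058] 1 1 [356.  202.9]
[0.55, -0.1058] 1 -1 [281.7 202.8]
[0.55, -0.1058] -1 1 [359.9 112.6]
[0.55, -0.1058] -1 -1 [278.7 112.4]
0.115 circ [ 0.5486 -0.1053] r 0.0244 [-0.0001 -0.0441  0.0414]
0.115 circ [ 0.5488 -0.1053] r 0.0244 [-0.     -0.044   0.0414]
0.193 circ [ 0.592  -0.1151] r 0.0246 [-0.0003  0.0016 -0.0359]
0.193 circ [ 0.5945 -0.1157] r 0.0235 [-0.0004  0.0042 -0.0358]
```

View pics/w10a.png

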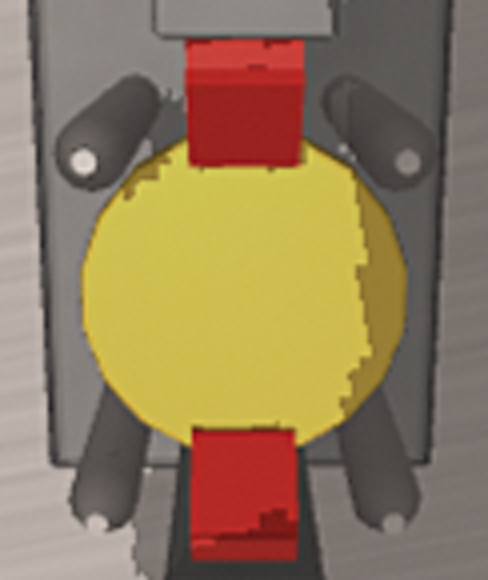

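```bash
python3 - <<'E'
from h import *
from station import env
from scipy.spatial.transform import Rotation as R
s=env.sense(); mw=env.camera_model("wrist"); im=cv2.imread("pics/w10.png")
q=s["eef_rot"];r=R.from_quat([q[1],q[2],q[3],q[0]]); T=lambda p:r.inv().apply(p-s["position"]).round(4)
h=cv2.cvtColor(im,cv2.COLOR_BGR2HSV)
print([(v,int(h[v,335,2]),int(h[v,335,1])) for v in list(range(222,245))+list(range(324,335))])
for v in(228,234,236,238,329,330,331): print(v,T(onz(mw,318.4,v,.1928)),T(onz(mw,318.4,v,.1828)))
cv2.imwrite("pics/w10b.png",cv2.resize(im[215:340,250:390],None,fx=4,fy=4,interpolation=2))
E
```

```text
[(222, 92, 19), (223, 93, 19), (224, 92, 17), (225, 93, 16), (226, 91, 11), (227, 92, 8), (228, 95, 11), (229, 91, 109), (230, 92, 188), (231, 92, 183), (232, 92, 175), (233, 93, 175), (234, 93, 178), (235, 94, 179), (236, 92, 175), (237, 94, 176), (238, 141, 172), (239, 153, 168), (240, 153, 168), (241, 152, 169), (242, 152, 169), (243, 151, 169), (244, 151, 169), (324, 147, 170), (325, 147, 177), (326, 142, 189), (327, 154, 103), (328, 173, 27), (329, 178, 21), (330, 178, 23), (331, 183, 24), (332, 179, 23), (333, 175, 23), (334, 176, 25)]
228 [-0.0005 -0.024  -0.0361] [-0.0005 -0.0195 -0.026 ]
234 [-0.0005 -0.0212 -0.036 ] [-0.0005 -0.0165 -0.026 ]
236 [-0.0005 -0.0203 -0.036 ] [-0.0005 -0.0155 -0.0259]
238 [-0.0005 -0.0194 -0.036 ] [-0.0005 -0.0145 -0.0259]
329 [-0.0005  0.0273 -0.0352] [-0.0005  0.0357 -0.0251]
330 [-0.0005  0.0279 -0.0352] [-0.0005  0.0363 -0.0251]
331 [-0.0005  0.0285 -0.0352] [-0.0005  0.0369 -0.0251]
```

View pics/w10b.png

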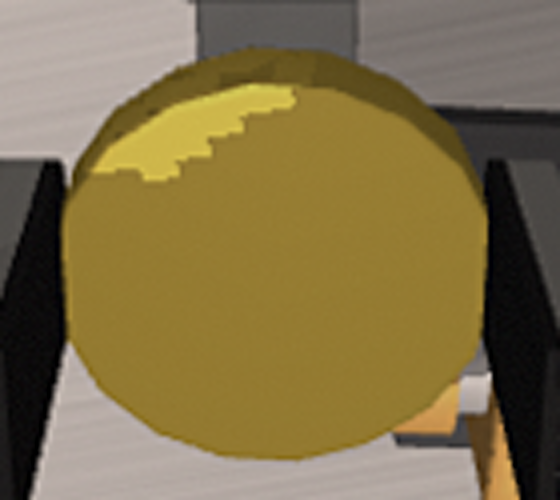

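apply_moves(rows=[[[0, -0.02, 0, 0, 0.4], [0, -0.02, 0.005, 0, 0.4], [0, -0.006, 0.005, 0, 0.4], [0, 0, 0, 0, 0.4]]])

```text
time_s: 12.32
position: [0.5435, -0.1038, 0.1465]
eef_rot: [0.005, 0.776, 0.631, 0.008]
ft_force: [-0.4, -0.2, -0.6]
opening: 0.544
```

```bash
python3 st.py; python3 look.py 11;  python3 - <<'E'
from h import *
from station import env
from scipy.spatial.transform import Rotation as R
s=env.sense(); q=s["eef_rot"];r=R.from_quat([q[1],q[2],q[3],q[0]]); M=r.as_matrix()
p=s["position"]+r.apply([-.0004,.004,-.0357]); C=np.array([.5488,-.1055,.132])
d=r.inv().apply(C-p); print("to go tool",d.round(4))
E
```

```text
12.325 [ 0.5435 -0.1038  0.1465] yaw 78.28 zaxis [ 0.0183  0.003  -0.9998] [-0.4 -0.2 -0.6] 0.5442750456559436 [-0.192  0.062  0.041  1.533  0.006  0.012] [ 0.001 -0.007  0.004  0.001  0.001  0.001]
[ 0.5435 -0.1038  0.1465] yaw 78.28 tilt [0.0183 0.003 ] [-0.4 -0.2 -0.6] 0.5442750456559436
side crop origin 212 145
to go tool [-0.0003  0.0006  0.0505]
```

View pics/w11.png

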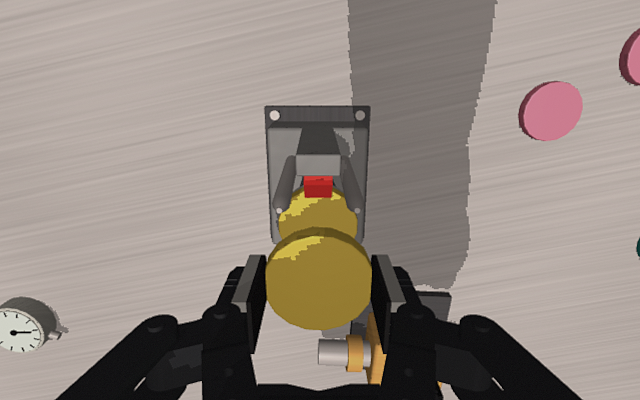

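View pics/s11.png

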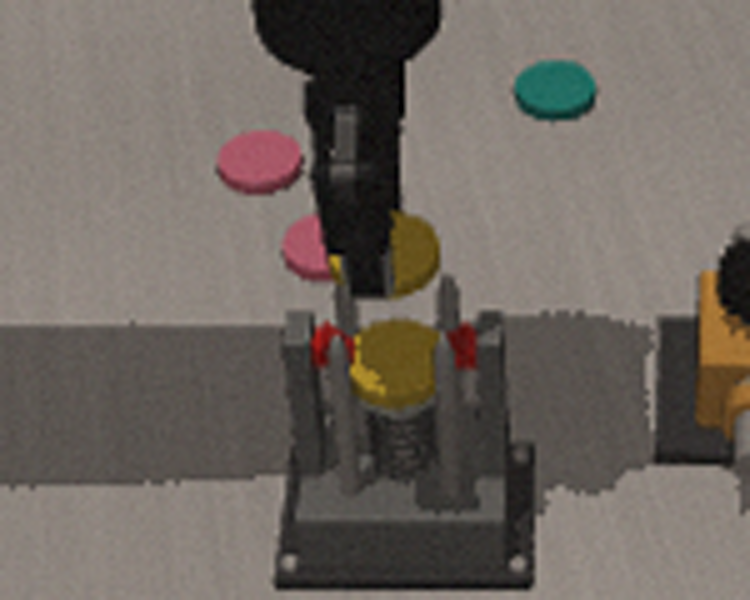

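```bash
python3 - <<'E'
from h import *
from station import env
ms=env.camera_model("side"); o=np.array([212,145])
for p in([.5488,-.1055,.115],[.5488,-.1055,.182],[.5488,-.1055,.172]):
  print(p,((np.array(proj(ms,p))-o)*5).round(1), [(float((np.array(proj(ms,np.array(p)+[d,0,0]))-o)[0]*5)) for d in(-.025,.025)])
E
python3 - <<'E'
import cv2
im=cv2.imread("pics/s11.png"); cv2.imwrite("pics/s11b.png",cv2.resize(im[180:440,240:560],None,fx=2.4,fy=2.2))
E
```

```text
[0.5488, -0.1055, 0.115] [395.  351.3] [341.27134699413403, 448.38533589360736]
[0.5488, -0.1055, 0.182] [386.7 242.8] [330.44304488270967, 442.51808700975005]
[0.5488, -0.1055, 0.172] [388.  259.7] [332.1219617726359, 443.4275756386856]
```

View pics/s11b.png

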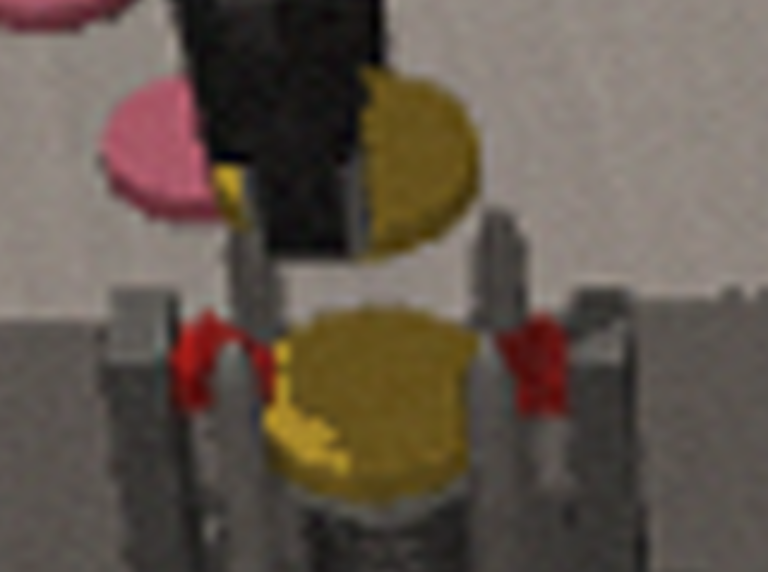

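apply_moves(rows=[[[0, 0.001, 0.012, 0, 0.4], [0, 0, 0.012, 0, 0.4], [0, 0, 0.006, 0, 0.4], [0, 0, 0, 0, 0.4]]])

```text
time_s: 12.92
position: [0.5464, -0.1042, 0.1135]
eef_rot: [0.004, 0.776, 0.631, 0.008]
ft_force: [-0.0, 0.6, -0.3]
opening: 0.542
```

```bash
python3 look.py 12;  python3 - <<'E'
from h import *
from station import env
from scipy.spatial.transform import Rotation as R
s=env.sense(); q=s["eef_rot"];r=R.from_quat([q[1],q[2],q[3],q[0]]); M=r.as_matrix()
p=s["position"]+r.apply([-.0004,.004,-.0357]); C=np.array([.5488,-.1055,.132])
d=r.inv().apply(C-p); print("to go tool",d.round(4))
im=cv2.imread("pics/w12.png");cv2.imwrite("pics/w12b.png",cv2.resize(im[150:350,240:400],None,fx=4,fy=3,interpolation=2))
E
```

```text
[ 0.5464 -0.1042  0.1135] yaw 78.28 tilt [0.0172 0.0032] [-0.   0.6 -0.3] 0.5420431947791043
side crop origin 214 155
to go tool [-0.0003 -0.0013  0.0181]
```

View pics/w12b.png

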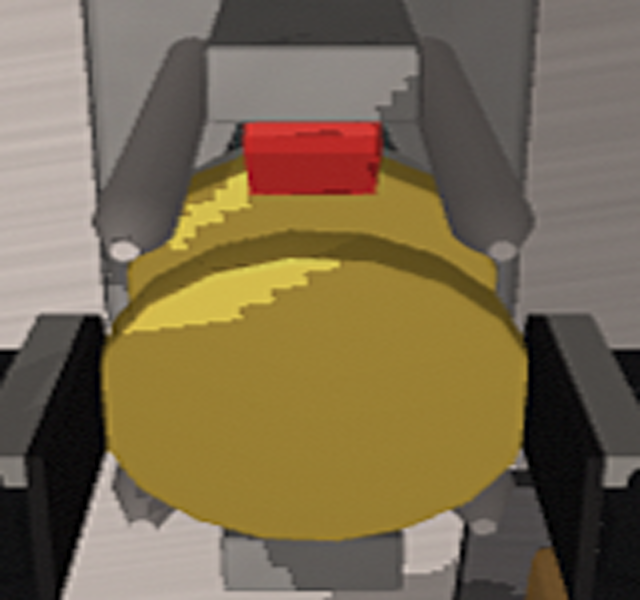

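View pics/s12.png

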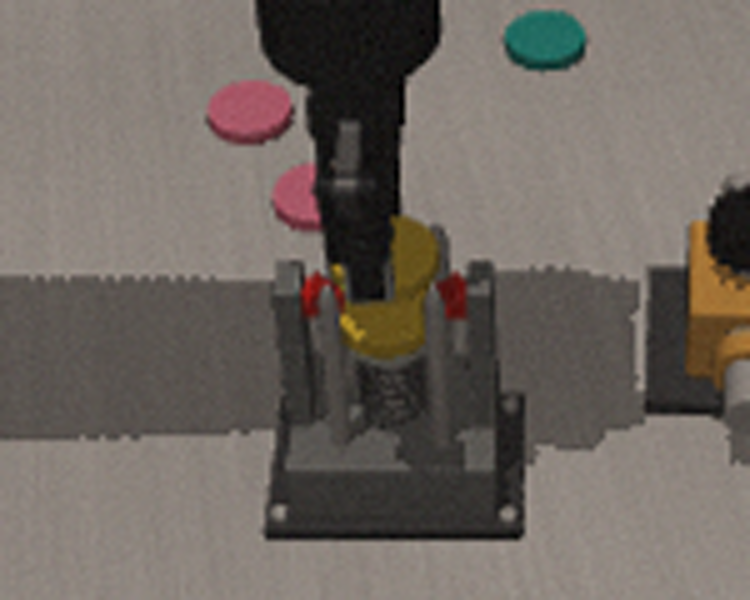

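```bash
python3 - <<'E'
from h import *
from station import env
from scipy.spatial.transform import Rotation as R
s=env.sense(); mw=env.camera_model("wrist"); q=s["eef_rot"];r=R.from_quat([q[1],q[2],q[3],q[0]])
T=lambda u,v,z:r.inv().apply(onz(mw,u,v,z)-s["position"])
px=lambda a,b:(240+a/4,150+b/3)
n=[T(*px(125,250),.147),T(*px(503,250),.147)]; f=[T(*px(145,522),.147),T(*px(483,525),.147)]
print(np.round(n,4),np.round(f,4),"C",np.mean(n+f,axis=0).round(4))
a=T(*px(315,259),.149);b=T(*px(315,540),.149);print("plug",a.round(4),b.round(4),((a+b)/2).round(4))
l=T(*px(103,400),.149);g=T(*px(527,400),.149);print(((l+g)/2).round(4))
E
```

```text
[[-0.0205 -0.0202 -0.0332]
 [ 0.0197 -0.0201 -0.0329]] [[-0.0202  0.0268 -0.0324]
 [ 0.0195  0.0277 -0.0321]] C [-0.0004  0.0035 -0.0326]
plug [-0.0003 -0.0197 -0.035 ] [-0.0003  0.0287 -0.0342] [-0.0003  0.0045 -0.0346]
[-0.0003  0.0033 -0.0346]
```

apply_moves(rows=[[[0, -0.001, 0.003, 0, 0.4], [0, 0, 0.005, 0, 0.4], [0, 0, 0.003, 0, 0.4]]])

```text
time_s: 13.4
position: [0.5463, -0.1041, 0.1036]
eef_rot: [0.005, 0.776, 0.631, 0.009]
ft_force: [-0.5, 0.1, 1.0]
opening: 0.542
```

```bash
python3 st.py
```

```text
13.4 [ 0.5463 -0.1041  0.1036] yaw 78.28 zaxis [ 0.0197  0.0027 -0.9998] [-0.5  0.1  1. ] 0.5424127629811036 [-0.192  0.066 -0.037  1.449  0.006  0.013] [ 0.    -0.    -0.042 -0.048  0.001  0.001]
```

Plug bottom is about 129 mm up and there is no contact force. Lowering to the ramps.

apply_moves(rows=[[[0, 0, 0.003, 0, 0.4], [0, 0, 0.003, 0, 0.4], [0, 0, 0, 0, 0.4]]])

```text
time_s: 13.78
position: [0.5463, -0.104, 0.0969]
eef_rot: [0.005, 0.776, 0.631, 0.008]
ft_force: [-0.5, -0.5, 0.5]
opening: 0.543
```

```bash
python3 look.py 13;  python3 - <<'E'
import cv2
im=cv2.imread("pics/w13.png");cv2.imwrite("pics/w13b.png",cv2.resize(im[150:350,240:400],None,fx=4,fy=3,interpolation=2))
E
```

```text
[ 0.5463 -0.104   0.0969] yaw 78.28 tilt [0.0194 0.0028] [-0.5 -0.5  0.5] 0.5429877390161614
side crop origin 215 160
```

View pics/w13b.png

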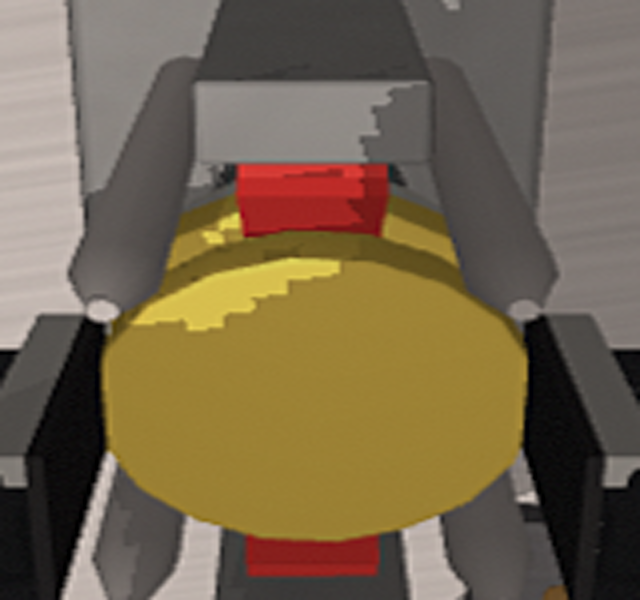

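View pics/s13.png

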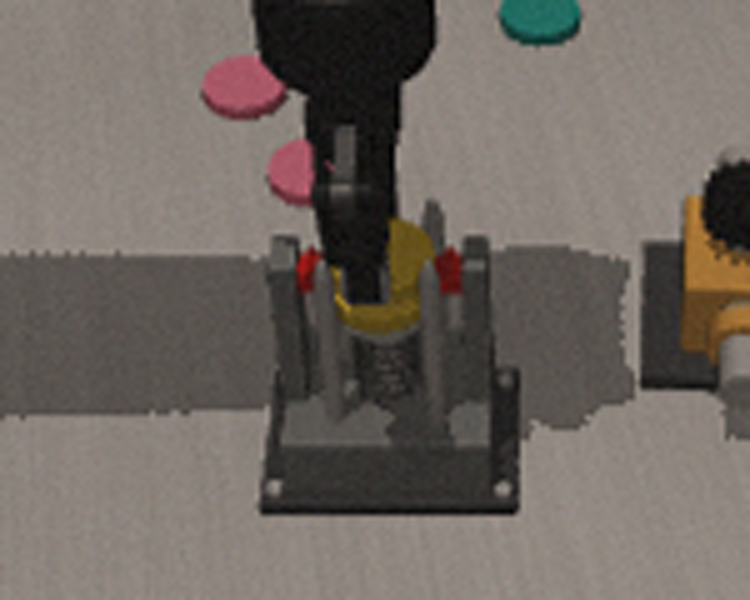

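apply_moves(rows=[[[0, 0, 0, 0, 0.6], [0, 0, 0, 0, 0.68], [0, 0, 0, 0, 0.68], [0, 0, -0.01, 0, 0.68], [0, 0, -0.03, 0, 0.68], [0, 0, -0.02, 0, 0.6], [0, 0, 0, 0, 0.2], [0, 0, 0, 0, 0], [0, 0, 0, 0, 0], [0, 0, 0, 0, 0]]])

```text
time_s: 15.12
position: [0.5448, -0.1042, 0.1593]
eef_rot: [0.005, 0.776, 0.631, 0.008]
ft_force: [0.7, -0.5, -0.1]
opening: 0.0
```

```bash
python3 look.py 14;  python3 - <<'E'
import cv2
im=cv2.imread("pics/w14.png");cv2.imwrite("pics/w14b.png",cv2.resize(im[60:400,200:440],None,fx=2.4,fy=1.7,interpolation=2))
E
```

```text
[ 0.5448 -0.1042  0.1593] yaw 78.28 tilt [0.0192 0.0028] [ 0.7 -0.5 -0.1] 0.00017855324232900598
side crop origin 213 140
```

View pics/w14b.png

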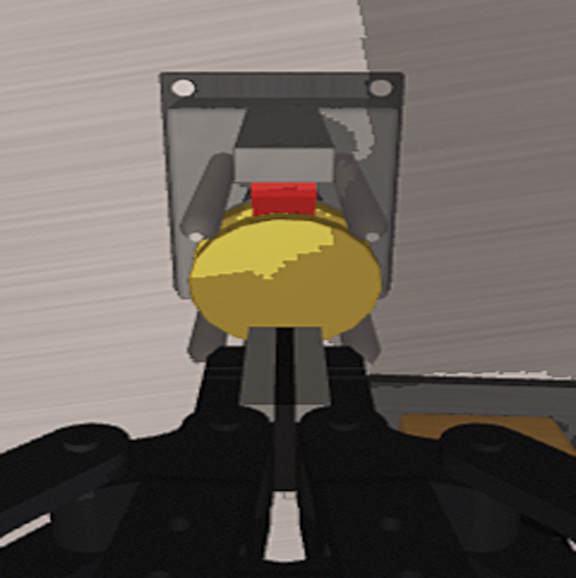

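View pics/s14.png

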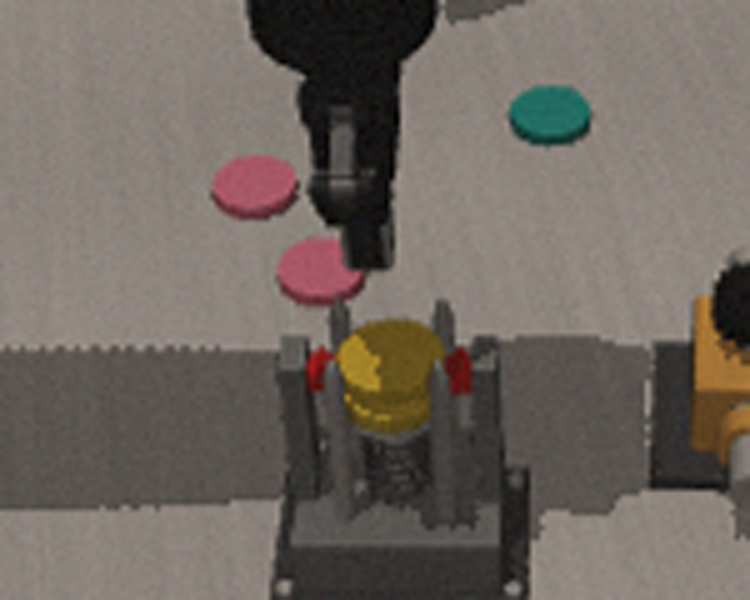

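```bash
python3 - <<'E'
from h import *
from station import env
ms=env.camera_model("side")
for row in (193.2,193.7):
  o,d=ray(ms,286.6,row)
  for y in(-.104,-.111,-.118): print(row,y,(o+d*(y-o[1])/d[1]).round(4))
E
```

```text
193.2 -0.104 [ 0.543  -0.104   0.1828]
193.2 -0.111 [ 0.5424 -0.111   0.189 ]
193.2 -0.118 [ 0.5418 -0.118   0.1952]
193.7 -0.104 [ 0.5429 -0.104   0.1814]
193.7 -0.111 [ 0.5423 -0.111   0.1876]
193.7 -0.118 [ 0.5417 -0.118   0.1937]
```

apply_moves(rows=[[[0, 0.003, 0.015, 0, 0], [0, 0, 0.015, 0, 0], [0, 0, 0.005, 0, 0], [0, 0, 0, 0, 0]]])

```text
time_s: 15.72
position: [0.548, -0.1046, 0.1204]
eef_rot: [0.004, 0.776, 0.631, 0.008]
ft_force: [0.3, -0.2, 0.2]
opening: -0.001
```

```bash
python3 st.py; python3 look.py 15
```

```text
15.725 [ 0.548  -0.1046  0.1204] yaw 78.27 zaxis [ 0.017   0.0032 -0.9999] [ 0.3 -0.2  0.2] -0.0014927109034370005 [-0.192  0.073  0.002  1.484  0.006  0.013] [-0.001 -0.    -0.003 -0.002  0.     0.   ]
[ 0.548  -0.1046  0.1204] yaw 78.27 tilt [0.017  0.0032] [ 0.3 -0.2  0.2] -0.0014927109034370005
side crop origin 215 153
```

View pics/s15.png

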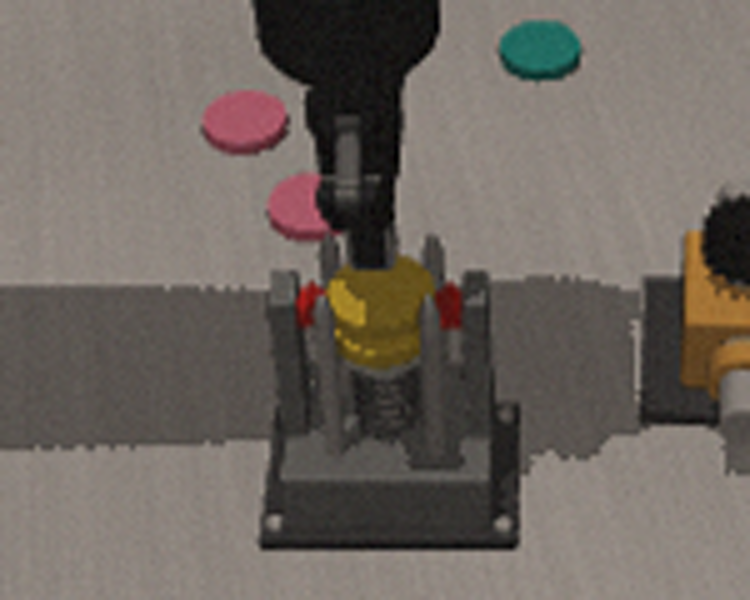

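apply_moves(rows=[[[0, 0, 0.006, 0, 0], [0, 0, 0.003, 0, 0], [0, 0, 0, 0, 0]]])

```text
time_s: 16.2
position: [0.549, -0.1047, 0.1124]
eef_rot: [0.005, 0.776, 0.631, 0.008]
ft_force: [0.1, 0.2, 0.8]
opening: -0.002
```

apply_moves(rows=[[[0, 0, 0.003, 0, 0]]])

```text
time_s: 16.32
position: [0.5492, -0.1047, 0.1096]
eef_rot: [0.005, 0.776, 0.631, 0.009]
ft_force: [0.5, -1.1, 0.1]
opening: -0.004
```

apply_moves(rows=[[[0, 0, 0.003, 0, 0]]])

```text
time_s: 16.45
position: [0.5493, -0.1047, 0.1064]
eef_rot: [0.005, 0.776, 0.631, 0.009]
ft_force: [-0.1, 0.4, -0.7]
opening: -0.0
```

apply_moves(rows=[[[0, 0, 0.003, 0, 0]]])

```text
time_s: 16.58
position: [0.5494, -0.1047, 0.1033]
eef_rot: [0.005, 0.776, 0.631, 0.009]
ft_force: [0.8, 0.2, 0.4]
opening: -0.002
```

apply_moves(rows=[[[0, 0, 0.003, 0, 0]]])

```text
time_s: 16.7
position: [0.5499, -0.1048, 0.1008]
eef_rot: [0.006, 0.776, 0.631, 0.009]
ft_force: [-0.8, -0.5, 7.9]
opening: -0.001
```

apply_moves(rows=[[[0, 0, 0.003, 0, 0]]])

```text
time_s: 16.82
position: [0.5502, -0.1051, 0.0988]
eef_rot: [0.007, 0.776, 0.631, 0.009]
ft_force: [-4.0, -2.0, 10.4]
opening: -0.002
```

apply_moves(rows=[[[0, 0, 0.003, 0, 0]]])

```text
time_s: 16.95
position: [0.5504, -0.1054, 0.0973]
eef_rot: [0.007, 0.776, 0.631, 0.01]
ft_force: [-6.3, -0.6, 12.6]
opening: 0.001
```

apply_moves(rows=[[[0, 0, 0.003, 0, 0]]])

```text
time_s: 17.08
position: [0.5508, -0.1054, 0.0955]
eef_rot: [0.008, 0.776, 0.631, 0.01]
ft_force: [-3.3, 1.1, 9.4]
opening: 0.003
```

```bash
python3 look.py 16
```

```text
[ 0.5508 -0.1054  0.0955] yaw 78.26 tilt [0.0259 0.0005] [-3.3  1.1  9.4] 0.0032998628086806123
side crop origin 217 161
```

View pics/s16.png

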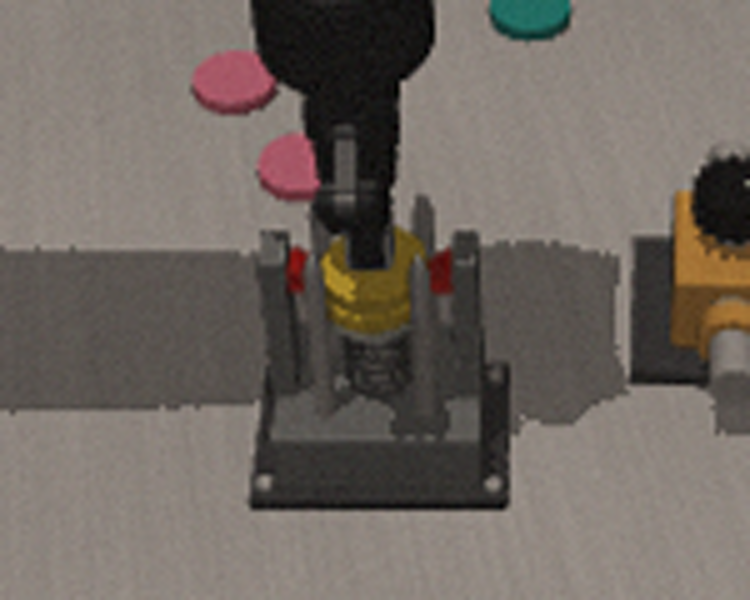

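apply_moves(rows=[[[0, -0.0005, 0.004, 0, 0], [0, -0.0005, 0.004, 0, 0]]])

```text
time_s: 17.42
position: [0.5513, -0.1055, 0.0907]
eef_rot: [0.01, 0.776, 0.631, 0.012]
ft_force: [-5.1, 0.2, 13.6]
opening: 0.001
```

apply_moves(rows=[[[0, 0, 0.004, 0, 0], [0, 0, 0.003, 0, 0]]])

```text
time_s: 17.68
position: [0.5516, -0.1056, 0.0864]
eef_rot: [0.011, 0.776, 0.631, 0.013]
ft_force: [-0.9, 1.1, 2.9]
opening: -0.001
```

```bash
python3 look.py 17
```

```text
[ 0.5516 -0.1056  0.0864] yaw 78.25 tilt [ 0.0336 -0.001 ] [-0.9  1.1  2.9] -0.0009344969646947589
side crop origin 217 163
```

View pics/s17.png

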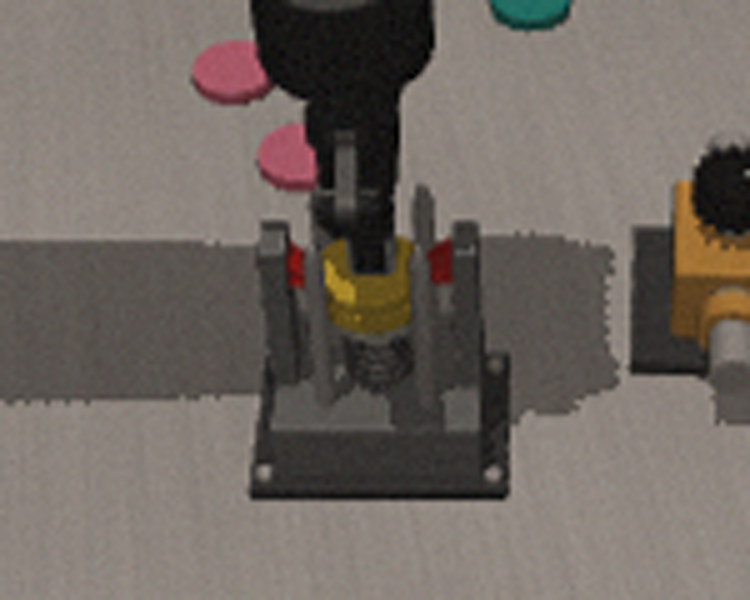

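View pics/w17.png

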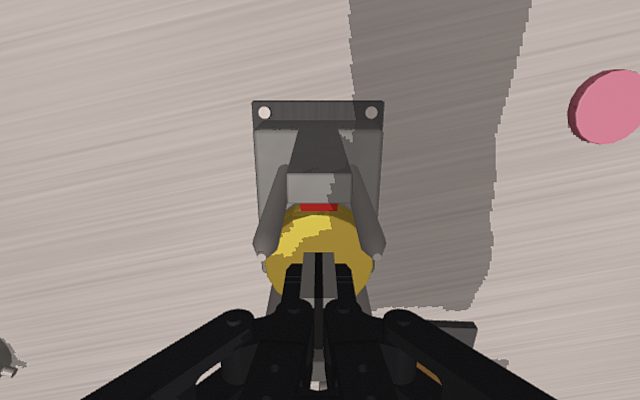

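apply_moves(rows=[[[0, -0.0005, 0.004, 0, 0], [0, 0, 0.004, 0, 0]]])

```text
time_s: 18.02
position: [0.5518, -0.1056, 0.0788]
eef_rot: [0.011, 0.776, 0.631, 0.013]
ft_force: [-3.3, 0.7, 5.7]
opening: 0.005
```

apply_moves(rows=[[[0, -0.0005, 0.004, 0, 0], [0, 0, 0.003, 0, 0]]])

```text
time_s: 18.27
position: [0.5518, -0.1056, 0.0721]
eef_rot: [0.012, 0.776, 0.631, 0.013]
ft_force: [-2.4, -0.2, 5.0]
opening: 0.0
```

```bash
python3 look.py 18
```

```text
[ 0.5518 -0.1056  0.0721] yaw 78.25 tilt [ 0.0355 -0.0016] [-2.4 -0.2  5. ] 9.936526177456121e-05
side crop origin 218 168
```

View pics/s18.png

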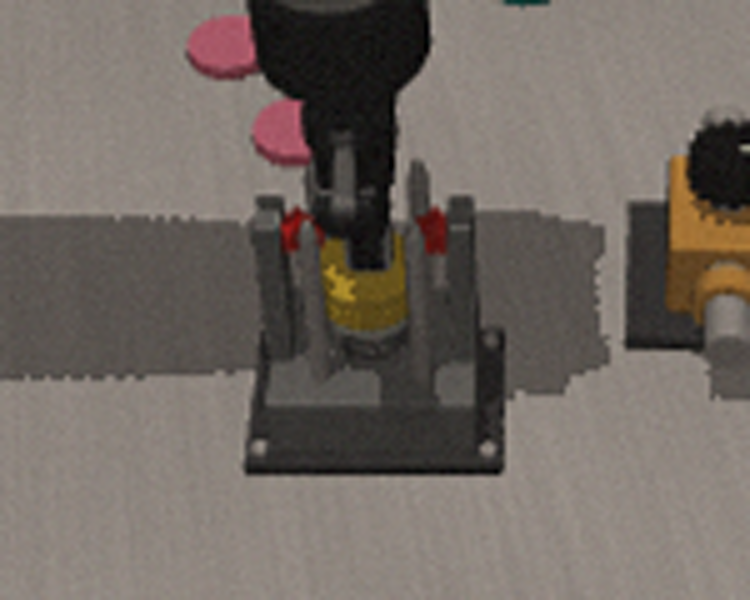

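View pics/w18.png

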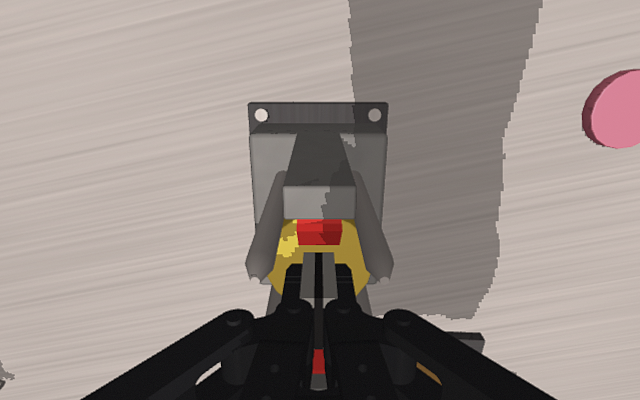

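apply_moves(rows=[[[0, 0, -0.006, 0, 0], [0, 0, -0.01, 0, 0], [0, 0, -0.02, 0, 0], [0, 0, -0.03, 0, 0], [0, 0, -0.03, 0, 0], [0, 0.02, -0.02, 0, 0], [0, 0.02, -0.01, 0, 0], [0, 0, 0, 0, 0]]])

```text
time_s: 19.38
position: [0.5862, -0.1135, 0.2051]
eef_rot: [0.011, 0.776, 0.631, 0.013]
ft_force: [0.5, 0.2, -0.6]
opening: -0.001
```

```bash
python3 look.py 19; python3 - <<'E'
from h import *
from station import env
im=cv2.imread("pics/w19.png");cv2.imwrite("pics/w19b.png",cv2.resize(im[60:260,240:400],None,fx=4,fy=3))
ms=env.camera_model("side");im=env.camera("side");u,v=map(int,proj(ms,[.5488,-.1055,.10]));cv2.imwrite("pics/s19b.png",cv2.resize(im[v-40:v+40,u-50:u+50],None,fx=7,fy=7,interpolation=2))
E
```

```text
[ 0.5862 -0.1135  0.2051] yaw 78.25 tilt [ 0.0335 -0.0011] [ 0.5  0.2 -0.6] -0.001149639303487174
side crop origin 231 125
```

View pics/w19b.png

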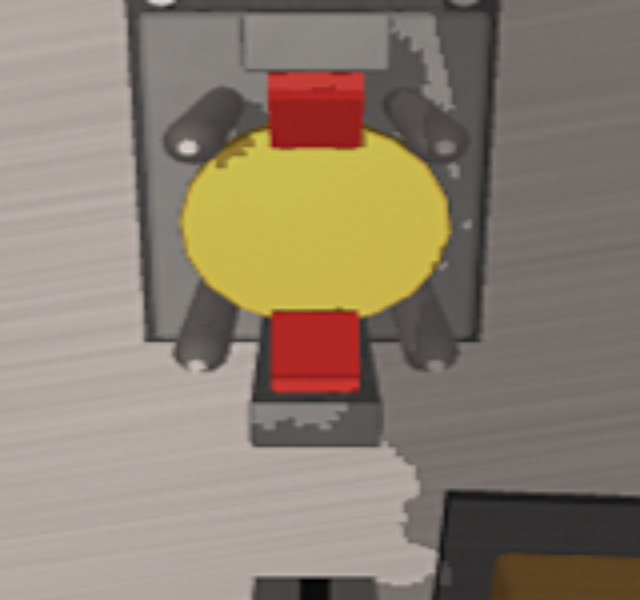

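View pics/s19b.png

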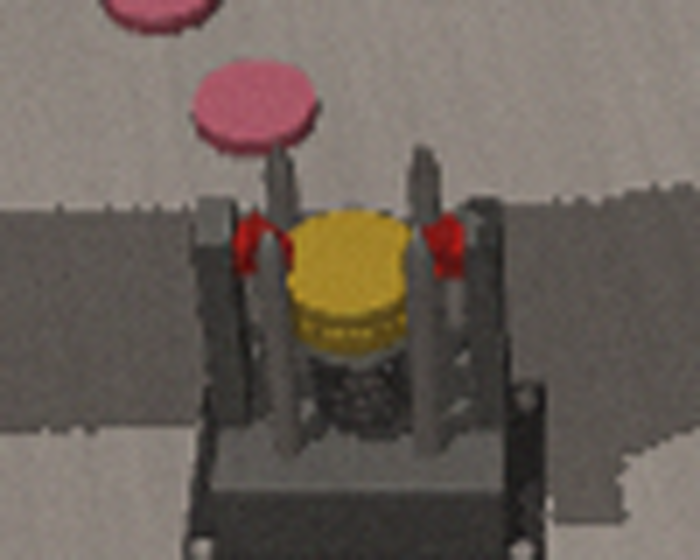

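Two plugs are stacked, both catches are over the top one, and its top is level with the mouth. The gripper is clear, so I'm handing in.

```bash
python3 -c "
from station import env
print(env.close_job())"
```

```text
the job is handed in; nothing more can be done
None
```

The loose yellow plug is loaded in the spring feeder on top of the first one, held by both red catches, and the job is handed in. I gripped it on the cart, laid it between the four rods, released it, and pushed it down with the shut fingertips. Then I backed off to about 0.2 m height, clear of everything. The robot clock read about 19.5 s at hand-in.

**Last checks:** the wrist and side views after backing off show two stacked plugs. Both catches are over the upper plug and its top is at mouth level. The wrist force was about zero. The highest push reading was about 14 N, slightly above the 5 to 13 N you gave. I did not touch the pink and turquoise discs or the other things on the cart.

**What disagreed with the description or went off plan:**
- **Fingertip position:** the side and wrist views, and later the contact with the plug, put the fingertips about 30 mm behind the reported TCP, not 8 mm ahead. I worked from the pictures and contact forces instead. The TCP reading went below zero during the grasp without touching the cart.
- **Tool tilt:** the tool picked up a lean of 1 to 2.5 degrees after an abrupt stop. It did no visible harm.
- **Push depth:** the push went to about 30 mm of travel, against the planned 22 to 27 mm. That is still short of the hard stop.

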